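# Unpack the sterilising canister

## Task

Open the round sterilising canister and unpack it: with the hooked pick under one end of the split retaining ring, lift that end up out of its groove and pull the ring free, then put the ring and after it the lid (knob up, it may lie on the ring) in the steel tray. Stand every dish from the canister on edge in a free slot of the rack, keeping the dishes upright all the way, and put the pick back upright in its holder. Leave the dish already in the rack and the other glassware where they are.

Things in the scene. Friction and masses are not known exactly. Their poses are not given: they have to be found in the camera images.
- canister: fixed round open steel canister, outside diameter 168 mm, inside 156 mm, wall top 109 mm high. Origin: centre of its underside; z up; its front is its own -x side. The lid's underside rests at 88 mm height, the ring's underside at 102 mm on small ledges at radius 70 to 78 mm (none within 55 degrees of the front)
- canister_front (a point): own (-81, 0, 93) mm: top of the wall at the front, where it is cut down to 93 mm height, over 30 degrees to either side. When the ring's front is lifted at least 15 mm and pulled some 18 mm this way, the ring comes free and lies tilted, its sides on the wall top and its ends over this cut
- canister_lip (a point): own (69, 0, 109) mm: inner lower edge of the lip at the back (own +x, over 35 degrees to either side), 109 to 113 mm high, reaching in to radius 69 mm over the ring, so the ring cannot go straight up
- canister_floor (a point): own (0, 0, 5) mm: top of the floor. Ribs (24 mm high) keep up to three dishes on edge there, at own x = -38, 0 and 38 mm, thickness along own x
- ring: rigid flat split retaining ring of dark metal, outside radius 76 mm, inside radius 60 mm, 5 mm thick, 90 g, with a 30 degree gap towards its own -x. It lies level in the top of the canister, gap to the canister's front. Origin: centre of the circle, at its underside; z up. Its underside is 10 mm above the lid plate
- ring_end_left (a point): underside of the ring end on its own +y side, at own (-65.7, 17.6, 0) mm, middle of the 16 mm wide band
- ring_end_right (a point): the same for the end on the -y side, own (-65.7, -17.6, 0) mm
- lid: round aluminium lid plate under the ring, radius 66 mm, 4 mm thick, 120 to 195 g. Bar knob in the middle: 12 mm (own x) by 44 mm (own y), 4 to 22 mm above the underside. Four lugs (radius 54 to 64 mm, 25 degrees either side of own +y and -y) rise to 13 mm. Origin: centre of its underside. Ledges at radius 70 mm stand close above its rim: lift it straight up the canister's axis
- pick: hooked pick, 130 mm tall, 80 g, standing upright in its holder: square black handle 14 x 14 mm from 68 to 130 mm height, steel shank 8 x 8 mm below it, and a flat foot at the bottom, 5 mm thick, 12 mm wide (own y), reaching from own x = -10 to +18 mm; the toe on the +x side is the pick tip. Origin: on the handle's axis at the underside of the foot; z up
- holder: fixed open-topped grey box for the pick, outside 54 x 40 mm (own x, y), 45 mm high, inside 44 x 30 mm, floor 5 mm thick. Origin: centre of its underside
- tray: shallow loose steel tray, 230 x 200 mm (own x, y), walls 4 mm thick and 10 mm high, floor 4 mm thick, 600 g. Origin: centre of its underside
- rack: fixed drying rack, 176 x 100 mm (own x, y), with four slots in a row at own x = -60, -20, 20, 60 mm, each 16 mm wide (own x) and 80 mm long (own y) between grey blocks that reach 36 mm high; a dish stands in a slot with its lower edge on the base, 6 mm high, thickness along own x, centred on own y = 0. Origin: centre of its underside
- dish1: closed square culture dish of plain white plastic, 76 x 76 x 10 mm, standing on edge in the canister under the lid (may be absent). Origin at the centre of its lower edge; z up, x along its 10 mm thickness, y along its width
- dish2: closed square culture dish of plain white plastic, 76 x 76 x 10 mm, standing on edge in the canister under the lid (may be absent). Origin at the centre of its lower edge; z up, x along its 10 mm thickness, y along its width
- dish3: closed square culture dish of plain white plastic, 76 x 76 x 10 mm, standing on edge in the canister under the lid (may be absent). Origin at the centre of its lower edge; z up, x along its 10 mm thickness, y along its width
- stored1: a dish of the same kind that already stands in the rack, in one of its four slots (absent unless it is there); leave it. Same origin and axes as dish1
- stored2: a dish of the same kind that already stands in the rack, in one of its four slots (absent unless it is there); leave it. Same origin and axes as dish1
- stored3: a dish of the same kind that already stands in the rack, in one of its four slots (absent unless it is there); leave it. Same origin and axes as dish1
- jar: bystander: glass jar with black cap, 70 mm wide, 110 mm high; origin under its centre
- round_stack: bystander: stack of three round dishes, 92 mm wide, 48 mm high; origin under its centre
- round_dish: bystander: round dish, 92 mm wide, 16 mm high; origin under its centre
- burner: bystander: glass spirit burner with metal cap, 84 mm wide, 84 mm high; origin under its centre
- beaker: bystander: glass beaker, 70 mm wide, 90 mm high; origin under its centre

How it is judged:
On the way, in this order (a step that is already met when the one before it is completed fails the run):
1. one end of the ring is raised out of the groove, over the canister's wall, by the pick (contact force between pick and ring above 0.05 N and (z of ring_end_left in the frame of canister above 0.114 m or z of ring_end_right in the frame of canister above 0.114 m) and contact force between the fingers and ring below 0.05 N), for 0.1 s.
2. the ring lies in the tray (x of ring in the frame of tray between -0.05 and 0.05 m and y of ring in the frame of tray between -0.035 and 0.035 m and z of ring in the frame of tray between 0 and 0.03 m and angle between ring's own z axis and vertical below 0.2 rad and contact force between the fingers and ring below 0.05 N), for 0.2 s.
At the end, for the whole second after the job is handed in: Ring flat in the tray (centre within 50 x 35 mm of its middle), lid in it or on the ring, knob up (within 60 x 50 mm), pick upright in its holder, every dish from the canister on edge in a rack slot, down on its base, within 25 mm of the middle along the slot; all at rest (x of ring in the frame of tray between -0.05 and 0.05 m and y of ring in the frame of tray between -0.035 and 0.035 m and z of ring in the frame of tray between 0 and 0.03 m and angle between ring's own z axis and vertical below 0.2 rad and x of lid in the frame of tray between -0.06 and 0.06 m and y of lid in the frame of tray between -0.05 and 0.05 m and z of lid in the frame of tray between 0 and 0.045 m and angle between each of lid, dish1, dish2, dish3's own z axis and vertical below 0.25 rad and x of pick in the frame of holder between -0.022 and 0.022 m and y of pick in the frame of holder between -0.015 and 0.015 m and z of pick in the frame of holder between 0 and 0.012 m and angle between pick's own z axis and vertical below 0.3 rad and linear speed of each of ring, lid, pick, tray, dish1, dish2, dish3 below 0.03 m/s and x of dish1 in the frame of rack between -0.075 and 0.075 m and y of dish1 in the frame of rack between -0.025 and 0.025 m and z of dish1 in the frame of rack between 0.003 and 0.0095 m and angle between the x axis of each of dish1, dish2, dish3 and the x axis of rack, either way round below 0.3 rad and x of dish2 in the frame of rack between -0.075 and 0.075 m and y of dish2 in the frame of rack between -0.025 and 0.025 m and z of dish2 in the frame of rack between 0.003 and 0.0095 m and x of dish3 in the frame of rack between -0.075 and 0.075 m and y of dish3 in the frame of rack between -0.025 and 0.025 m and z of dish3 in the frame of rack between 0.003 and 0.0095 m); the robot touches nothing.
It fails at once if a dish is tipped over or laid flat (more than 50 degrees) (angle between any of dish1, dish2, dish3, stored1, stored2, stored3's own z axis and vertical above 0.87 rad).
It fails at once if the dish already in the rack is taken out or moved more than 25 mm (distance of any of stored1, stored2, stored3 from where it was at the start of the episode above 0.025 m).
It fails at once if other glassware is moved more than 30 mm (distance of any of jar, round_stack, round_dish, burner, beaker from where it was at the start of the episode above 0.03 m).
Of dish1, dish2, dish3 only 2 to 3 are there at a start; the rules pass over those that are not, and their reading is None.
Of stored1, stored2, stored3 only 1 to 1 are there at a start; the rules pass over those that are not, and their reading is None.
At some moment in a run one of tray may be knocked a few centimetres aside while the robot is not near it.
It also fails if it takes over 210 s, if anything falls off the work surface, if the arm or the gripper's body presses on something with over 40 N, if the wrist force passes 120 N, or if a joint passes its speed limit or range.

## Robot

A 7-joint arm with a two-finger parallel gripper is mounted at the origin on the work surface. World frame = base frame: x ahead of the robot, y to its left, z up, the work surface at z = 0. Lengths are in m, angles in rad, forces in N, time in s.
With the tool pointing down it reaches from about 0.4 to 0.9 m from the base axis. Payload 5.6 kg.
Tool frame: the origin (TCP) lies at the very end of the fingers, on their centre line; the grasp point (between the pads) lies env.pinch_z behind it (env.pinch_z is the distance from the TCP to the grasp point, in m); z points along the fingers, y is the direction in which the jaws open and shut (so a half turn about z gives the same grasp; the last joint's range is limited). The gripper opens to 92 mm and grips with 3 to 60 N. Pads are 20 mm wide; open, the fingers measure 128 mm over their backs; the gripper's body (75 mm by 189 mm) begins 69 mm behind the grasp point.
Start: joints at [-1.267, 0.468, -0.012, 1.603, 0.006, 1.071, -0.056], TCP at [0.221, 0.611, 0.215] pointing down, gripper open.
Joint ranges: [-2.53, 2.53], [-0.31, 2.02], [-1.57, 1.55], [0.28, 2.44], [-1.29, 4.43], [0.15, 1.84], [-2.92, 2.92]. Speed limits (rad/s): [2.57, 2.57, 3.14, 3.14, 3.14, 3.14, 3.14].

## Interface

Orientations are given as [roll, pitch, yaw] about the fixed x, y, z axes, in that order (R = Rz(yaw) Ry(pitch) Rx(roll)).
In Python, from workcell import env, cams, job, regions_of gives the robot as it stands.
- The arm moves only by the tool move_arm, never from a script. Its argument "commands" is a list of rows, each a list of 2 entries, a list of its own where there are three numbers: the shift along the tool's x, y, z in units of 0.8 m (1.0 is 0.8 m), then the turn, a rotation vector about the tool's x, y, z in units of pi/2 rad (1.0 is pi/2 rad). A call has 1 to 20 rows; each row is the pose to reach, as a shift and turn from the pose commanded when the call began, along the tool's axes at that moment; what a row does not reach only later rows make up. A row lasts 1/8 s, in which the tool goes at most 62.5 mm and 10.7 degrees, less where a joint would pass 70% of its speed; a pose out of reach is approached as far as the arm can. A call with a number of a shift or a turn outside -1 to 1 is refused whole. A call with a gripper value outside its range is refused whole. "gripper" is the closure, from -1 (fully open) to 1 (shut), set as the call begins (left out, the last holds). The fingers move at their own pace and stop on an object; the grip force is fixed at half the most. Time passes only in rows, so rows that repeat a pose let the fingers close. It gives the time, the measured TCP pose, the force and the opening at its end, in the units of the state.
- env.sense(): the state, without advancing time (a new reading comes with each control period).
- cams.get_image(name): name is "side" or "top" or "wrist"; returns the picture (420x560x3 uint8, red, green, blue); there is no depth.
- cams.camera_info(name): a dict with "fovy" (degrees; the focal length in pixels is half the picture's height over the tangent of half this angle, whatever the lens; pixels are square), "cx", "cy" (the principal point, pixels), "R" (3x3) and "t" (3): a world point X has camera coordinates R X + t; the wrist camera has in their place "hand_eye" (4x4, takes a point from camera to tool coordinates, whose origin is the TCP and whose axes are the flange's). Camera axes: x right, y down, z forward; pixel columns grow to the right and rows downward; lengths in m; the calibration is good to about 2 mm. A picture is of the moment at which its call begins: read the wrist's pose just before it. camera_info takes no time and is no camera call.
- job.job_done(): hands the job in, once; it reports no verdict.
Trained networks look in the newest picture that a camera, given by its name, has taken for a name from the list of things; names that differ only in an ending like _2 or _b are one class to them, and where a whole thing is asked for, a point or a joint stands for the part that bears it (a point fixed in the world has none). Each returns a list of dicts, best first, with "conf" (0 to 1); they miss things now and then, are a little off and sometimes report something else, mostly with a low value. They report only what shows in the picture. A call takes as long as a camera call.
- regions_of(query, camera): "mask" (420x560 bool, what is visible of it) and "location" ([row, column] in pixels, amid what is visible of it).
The state is a dict: "time": time; "joints": joint angles; "dq": joint speeds; "joint_torque": joint torques, N m; "ee_pos": TCP position; "orientation": TCP orientation; "contact_force": force on the tool from outside, world axes, zero at the start; "torque": the same for the moment, N m; "opening": opening from 0.0 (shut) to 1.0 (fully open).
Only numpy, scipy, OpenCV 4.12 (cv2) and the standard library are available. Lean on these libraries where they do the work, as an engineer would, in place of code of your own. Each camera call takes 0.05 s, during which the arm holds its last target.

## Working session

There is one attempt and no reset: what is moved stays moved. The work goes in short steps, Python scripts to look and compute and a tool call to move; the robot and the scene stay as the last step left them, time stands still between calls to the robot, and variables do not carry over. Pictures are saved under pics/ and viewed, and the job is handed in when it is done.

Besides the shell and the picture viewer there is one more tool, called after "Request:" as name([rows], argument=value, ...), one row to a line, values as JSON. move_arm: Moves the arm, as the interface text tells. Shifts and turns lie within -1 to 1; 1 stands for 0.8 m of shift or pi/2 rad of turn. Its arguments: {"type":"object","properties":{"commands":{"type":"array","items":{"type":"array"}},"gripper":{"type":"number"}},"required":["commands"]}

```bash
ls; mkdir -p pics; cat > h.py <<'E'
import numpy as np, cv2
from scipy.spatial.transform import Rotation as Ro
from workcell import env, cams, job, regions_of
def snap(name,fn):
    im=cams.get_image(name); cv2.imwrite('pics/'+fn,im[:,:,::-1]); return im
def K(n):
    i=cams.camera_info(n); f=210/np.tan(np.radians(i['fovy'])/2); return i,f
def pose():
    s=env.sense(); return Ro.from_euler('xyz',s['orientation']).as_matrix(),np.array(s['ee_pos'])
def cam(n):
    i,f=K(n)
    if n=='wrist':
        R,p=pose(); H=np.array(i['hand_eye']); Rc=R@H[:3,:3]; c=R@H[:3,3]+p
    else:
        Rw=np.array(i['R']); Rc=Rw.T; c=-Rc@np.array(i['t'])
    return f,i['cx'],i['cy'],Rc,c
def pix2w(n,u,v,z,C=None):
    f,cx,cy,Rc,c=C or cam(n)
    d=Rc@np.array([(u-cx)/f,(v-cy)/f,1]); return c+d*(z-c[2])/d[2]
def w2pix(n,X,C=None):
    f,cx,cy,Rc,c=C or cam(n)
    q=Rc.T@(np.array(X)-c); return np.array([cx+f*q[0]/q[2],cy+f*q[1]/q[2]])
def rel(target_pos,target_R=None):
    """print row needed from current measured pose"""
    R,p=pose(); d=R.T@(np.array(target_pos)-p)/0.8
    r=np.zeros(3) if target_R is None else Ro.from_matrix(R.T@target_R).as_rotvec()/(np.pi/2)
    return d.round(4).tolist(), r.round(4).tolist()
E
python3 - <<'E'
from h import *
print(env.sense(), env.pinch_z)
for n in ['side','top','wrist']:
    snap(n,n+'0.png'); print(n,cams.camera_info(n))
E
```

```text
pics
{'time': 0.0, 'joints': array([-1.26697121,  0.46837981, -0.01160123,  1.60361929,  0.00599116,
        1.07142992, -0.05630177]), 'dq': array([-2.00354845e-04, -3.91545349e-04, -4.21834556e-04, -1.44772475e-06,
       -8.01747514e-04,  3.61663995e-04,  1.07703939e-04]), 'joint_torque': array([ 3.89354518e-04, -5.20567811e+01, -1.24067848e-02, -2.43754613e+01,
       -5.66807832e-02,  1.70778780e-02,  1.60585300e-04]), 'ee_pos': array([0.22080709, 0.61071375, 0.21364045]), 'orientation': array([-3.13979474e+00,  1.18557777e-04,  2.79469622e+00]), 'contact_force': array([0.79902964, 0.36872089, 0.10905609]), 'torque': array([-0.03401224,  0.00109285, -0.05783173]), 'opening': 0.9983099997764207} 0.0187
side {'fovy': 51.42431405739102, 'cx': 273.1911208902267, 'cy': 209.8822673756086, 'R': array([[-9.87100117e-01, -1.60102119e-01,  8.18977950e-04],
       [-1.02434721e-01,  6.27607368e-01, -7.71761698e-01],
       [ 1.23046686e-01, -7.61889955e-01, -6.35911322e-01]]), 't': array([0.58025672, 0.11374083, 1.05199274])}
top {'fovy': 49.09785403803879, 'cx': 282.39105487792744, 'cy': 212.2610982957766, 'R': array([[ 0.02722184, -0.99946775, -0.01797743],
       [-0.99557813, -0.02548965, -0.09041271],
       [ 0.08990635,  0.02035913, -0.99574211]]), 't': array([0.00518085, 0.59506064, 1.01469791])}
wrist {'fovy': 58.1142944846735, 'cx': 278.6389675927459, 'cy': 211.21199060415807, 'hand_eye': array([[ 5.73179753e-04, -9.72158029e-01, -2.34325495e-01,
         6.70593199e-02],
       [ 9.99999801e-01,  4.95026946e-04,  3.92339801e-04,
         8.57516043e-04],
       [-2.65418853e-04, -2.34325673e-01,  9.72158119e-01,
        -1.70063342e-01],
       [ 0.00000000e+00,  0.00000000e+00,  0.00000000e+00,
         1.00000000e+00]])}
```

View pics/top0.png

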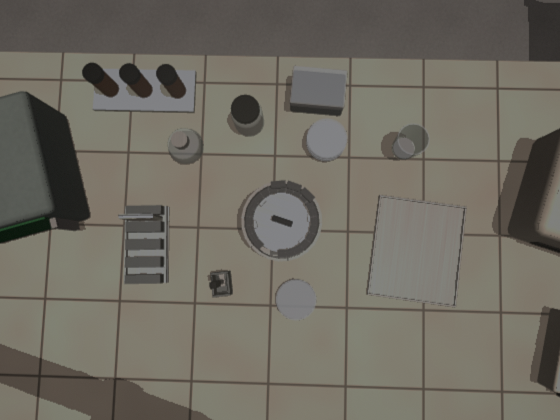

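View pics/side0.png

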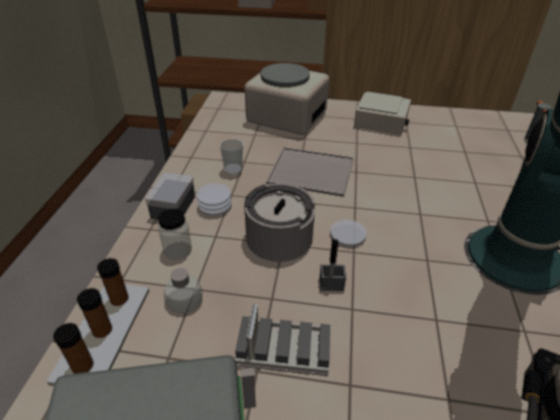

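View pics/wrist0.png

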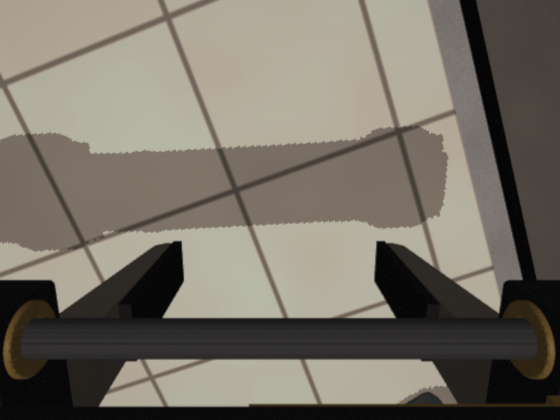

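```bash
python3 - <<'E'
from h import *
im=cv2.imread('pics/top0.png')
def crop(a,r,c,h,w,s,fn): cv2.imwrite('pics/'+fn,cv2.convertScaleAbs(cv2.resize(a[r:r+h,c:c+w],None,fx=s,fy=s,interpolation=cv2.INTER_CUBIC),alpha=1.5))
crop(im,170,220,110,130,6,'c1.png')
crop(im,190,110,120,140,5,'c2.png')
im=cv2.imread('pics/side0.png'); crop(im,170,220,120,150,5,'c3.png')
for n,u,v,z in [('can',282,221,.1),('tray',416,250,.01),('rack',146,245,.03),('holder',222,283,.045),('jar',246,112,.1),('rdish',296,299,.016),('stack',326,140,.05),('beaker',404,148,.0),('burner',184,143,.07),('box',318,90,.05)]:
    print(n,pix2w('top',u,v,z).round(3))
for q in ['canister','ring','lid','pick','holder','tray','rack','canister_front','ring_end_left','ring_end_right']:
    for r in regions_of(q,'top')[:2]: print(q,r['conf'],r['location'],r['mask'].sum())
E
```

```text
can [0.57 0.02 0.1 ]
tray [ 0.518 -0.285  0.01 ]
rack [0.512 0.327 0.03 ]
holder [0.433 0.149 0.045]
jar [0.803 0.104 0.1  ]
rdish [ 0.401 -0.015  0.016]
stack [ 0.758 -0.073  0.05 ]
beaker [ 0.756 -0.259  0.   ]
burner [0.739 0.242 0.07 ]
box [ 0.873 -0.053  0.05 ]
canister 0.56 [187.6, 292.1] 1209
ring 0.68 [223.7, 308.2] 1366
lid 0.61 [220.7, 280.7] 2586
lid 0.49 [145.9, 186.3] 995
pick 0.69 [284.8, 220.7] 144
pick 0.16 [220.3, 311.7] 1331
holder 0.55 [287.0, 224.8] 427
tray 0.78 [247.8, 417.4] 9010
rack 0.8 [250.1, 147.0] 3157
canister_front 0.75 [184.6, 273.1] 864
canister_front 0.27 [117.8, 247.6] 1059
ring_end_left 0.55 [230.9, 309.4] 1069
ring_end_right 0.69 [227.1, 308.5] 1287
ring_end_right 0.43 [190.1, 291.8] 1341
```

```bash
ls pics
```

```text
c1.png
c2.png
c3.png
side0.png
top0.png
wrist0.png
```

View pics/c1.png

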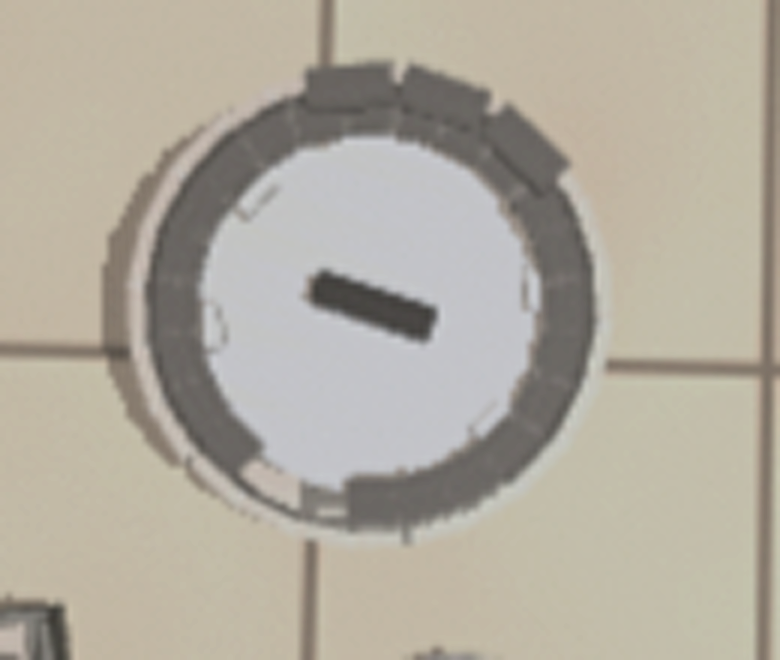

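View pics/c2.png

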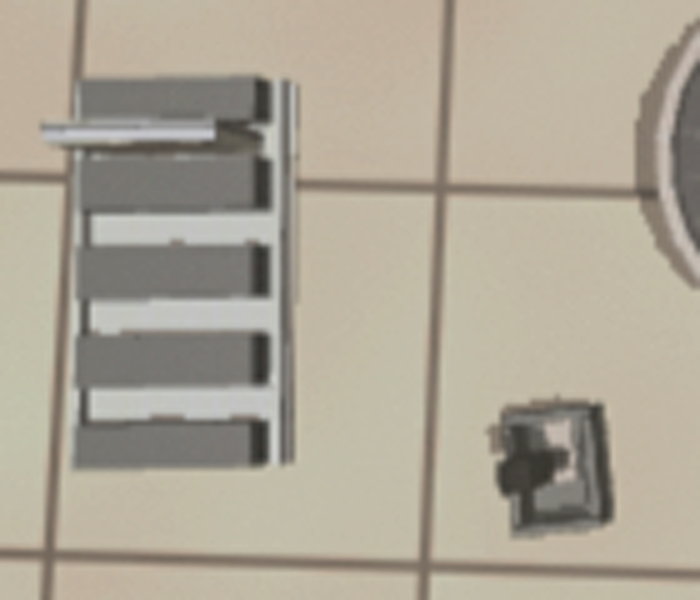

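View pics/c3.png

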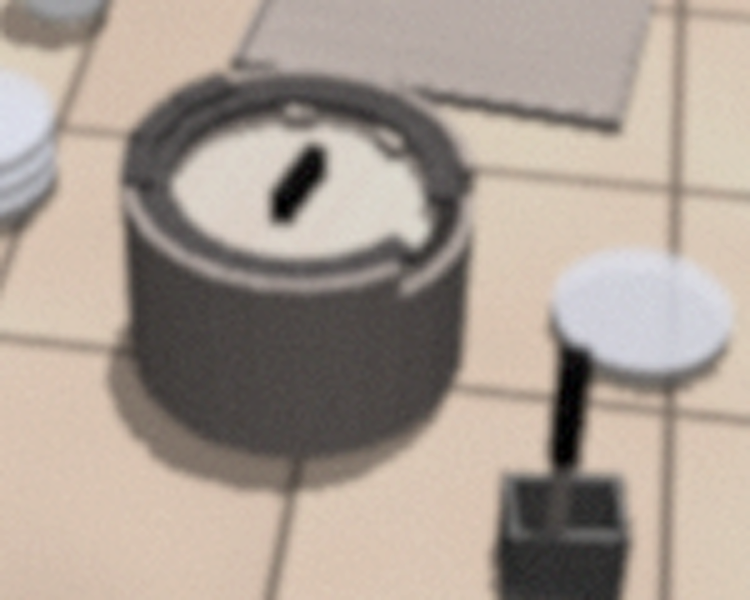

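```bash
cat >> h.py <<'E'
def Rd(yaw): return Ro.from_euler('xyz',[np.pi,0,yaw]).as_matrix()
E
python3 - <<'E'
from h import *
print(rel([.5,-.03,.30],Rd(np.pi/2)))
E
```

```text
([-0.6005, -0.6353, -0.1067], [0.0001, 0.0, 0.7792])
```

Request:
move_arm([
  [[-0.6005,-0.6353,-0.1067],[0,0,0.779]],
  [[-0.6005,-0.6353,-0.1067],[0,0,0.779]],
  [[-0.6005,-0.6353,-0.1067],[0,0,0.779]],
  [[-0.6005,-0.6353,-0.1067],[0,0,0.779]],
  [[-0.6005,-0.6353,-0.1067],[0,0,0.779]],
  [[-0.6005,-0.6353,-0.1067],[0,0,0.779]],
  [[-0.6005,-0.6353,-0.1067],[0,0,0.779]],
  [[-0.6005,-0.6353,-0.1067],[0,0,0.779]],
  [[-0.6005,-0.6353,-0.1067],[0,0,0.779]],
  [[-0.6005,-0.6353,-0.1067],[0,0,0.779]],
  [[-0.6005,-0.6353,-0.1067],[0,0,0.779]],
  [[-0.6005,-0.6353,-0.1067],[0,0,0.779]],
  [[-0.6005,-0.6353,-0.1067],[0,0,0.779]],
  [[-0.6005,-0.6353,-0.1067],[0,0,0.779]],
  [[-0.6005,-0.6353,-0.1067],[0,0,0.779]],
])

```text
time: 2.52
ee_pos: [0.4996, -0.0285, 0.2998]
orientation: [-3.141, -0.001, 1.574]
contact_force: [0.6, -0.3, 0.1]
opening: 0.999
```

```bash
python3 - <<'E'
from h import *
print(pose()[1], env.sense()['orientation'],env.sense()['joints'].round(2))
im=snap('wrist','w1.png')
E
```

```text
[ 0.49962434 -0.02853099  0.29980103] [-3.14124925e+00 -5.54452904e-04  1.57355392e+00] [-0.6   0.13  0.65  1.89 -0.08  1.15  0.09]
```

View pics/w1.png

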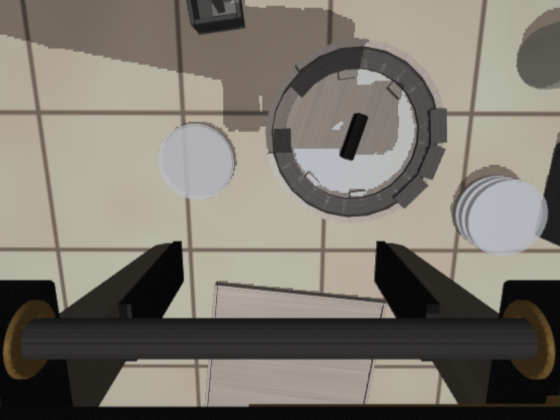

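```bash
python3 - <<'E'
from h import *
im=cv2.imread('pics/w1.png')
cv2.imwrite('pics/w1c.png',cv2.convertScaleAbs(cv2.resize(im[30:230,250:460],None,fx=3.8,fy=3,interpolation=cv2.INTER_CUBIC)[:600] if 0 else cv2.resize(im[30:230,250:460],None,fx=3,fy=3,interpolation=cv2.INTER_CUBIC),alpha=1.6))
E
```

```text
(no output)
```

View pics/w1c.png

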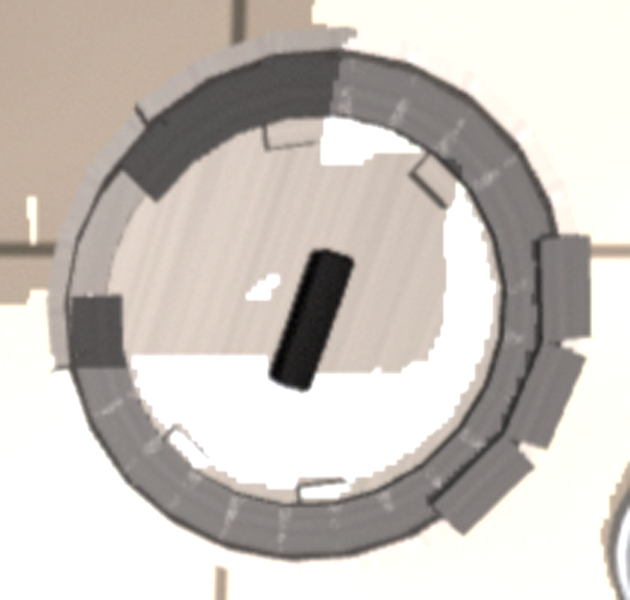

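```bash
cat >> h.py <<'E'
from scipy.optimize import least_squares
def fit(n,pts3,pix,x0,C=None):
    C=C or cam(n); pts3=np.array(pts3);pix=np.array(pix)
    def f(p):
        c,s=np.cos(p[2]),np.sin(p[2]); 
        return np.concatenate([w2pix(n,[p[0]+c*a-s*b,p[1]+s*a+c*b,z],C)-q for (a,b,z),q in zip(pts3,pix)])
    r=least_squares(f,x0); return r.x, np.abs(r.fun).reshape(-1,2).round(1).tolist()
E
python3 - <<'E'
from h import *
def pol(r,a,z): return [r*np.cos(np.radians(a)),r*np.sin(np.radians(a)),z]
# own +y is to the left when facing +x ; front=180
cv=lambda u,v:[250+u/3,30+v/3]
P=[(pol(84,150,109),cv(137,105)),(pol(84,210,109),cv(55,368)),
   (pol(76,165,107),cv(122,170)),(pol(60,165,107),cv(157,202)),(pol(76,195,107),cv(70,297)),(pol(60,195,107),cv(122,295)),
   ([0,22,110],cv(327,258)),([0,-22,110],cv(293,380))]
p3=np.array([p for p,_ in P])/1000
for sel in [range(6),range(2,6),range(6,8),range(8)]:
    sel=list(sel); print(fit('wrist',p3[sel],np.array([q for _,q in P])[sel],[.57,.02,-.3]))
# ellipse fit of ring outer: points
pts=np.array([cv(*p) for p in [(340,50),(460,110),(70,297),(95,400),(160,490),(240,545),(300,558),(370,550),(122,170),(180,115),(250,68)]],float)
C=cam('wrist'); W=np.array([pix2w('wrist',u,v,.107,C)[:2] for u,v in pts])
A=np.c_[2*W,np.ones(len(W))]; s=np.linalg.lstsq(A,(W**2).sum(1),rcond=None)[0]; print(s[:2],np.sqrt(s[2]+s[0]**2+s[1]**2))
E
```

```text
(array([ 0.57017943,  0.02537768, -0.32344158]), [[1.3, 2.2], [0.8, 0.5], [2.6, 0.8], [0.2, 0.2], [1.1, 0.1], [0.8, 1.9]])
(array([ 0.56922044,  0.02305433, -0.37154729]), [[1.3, 0.0], [0.9, 0.2], [0.4, 1.4], [0.0, 1.2]])
(array([ 0.56805423,  0.02332082, -0.22541119]), [[0.7, 2.9], [0.7, 3.1]])
(array([ 0.56935747,  0.02410718, -0.33927691]), [[1.5, 1.8], [1.9, 0.5], [2.7, 1.1], [0.2, 0.7], [0.3, 0.1], [0.0, 2.2], [4.7, 3.0], [1.8, 1.5]])
[0.57151309 0.02372701] 0.07635243315690042
```

Request:
move_arm([
  [[0.16,-0.075,0],[0,0,0]],
  [[0.16,-0.075,0],[0,0,0]],
  [[0.16,-0.075,0],[0,0,0]],
  [[0.16,-0.075,0],[0,0,0]],
  [[0.16,-0.075,0],[0,0,0]],
])

```text
time: 3.2
ee_pos: [0.4403, 0.0973, 0.3001]
orientation: [3.141, 0.0, 1.57]
contact_force: [-0.7, -0.1, 0.6]
opening: 0.998
```

```bash
python3 - <<'E'
from h import *
im=snap('wrist','w2.png')[:,:,::-1]
print(pose()[1])
for z in (.005,.045,.13): print(w2pix('wrist',[.433,.149,z]))
u,v=map(int,w2pix('wrist',[.433,.149,.06]))
r0=max(0,v-80);c0=u-80;print(r0,c0)
cv2.imwrite('pics/w2c.png',cv2.convertScaleAbs(cv2.resize(im[r0:v+70,c0:u+80],None,fx=4,fy=4,interpolation=cv2.INTER_CUBIC),alpha=1.8,beta=20))
E
```

```text
[0.44036651 0.09698771 0.3000077 ]
[273.36743792 132.77983982]
[272.89592061 133.95663848]
[271.52944484 137.36704745]
54 192
```

View pics/w2c.png

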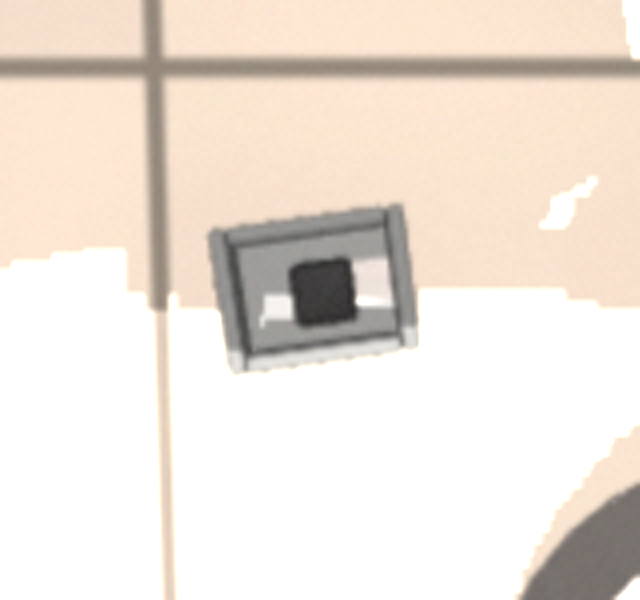

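View pics/w2.png

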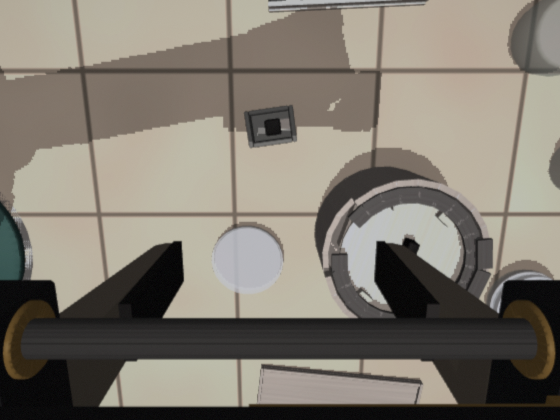

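```bash
python3 - <<'E'
from h import *
cv=lambda u,v:[192+u/4,54+v/4]
C=cam('wrist')
print('handle',pix2w('wrist',*cv(322,291),.135,C))
pr=[(27,20),(-27,20),(-27,-20),(27,-20)]
print('holder',fit('wrist',[[a/1000,b/1000,.045] for a,b in pr],[cv(400,207),cv(210,235),cv(237,370),cv(417,345)],[.43,.15,.1]))
hp=[(7,7),(-7,7),(-7,-7),(7,-7)]
print('h',fit('wrist',[[a/1000,b/1000,.135] for a,b in hp],[cv(350,259),cv(290,267),cv(297,325),cv(356,319)],[.43,.15,.1]))
p=pix2w('wrist',*cv(322,291),.135,C)
print(rel([p[0],p[1],.25],Rd(np.radians(8))))
E
```

```text
handle [0.43397686 0.15824091 0.135     ]
holder (array([0.4309264 , 0.15694149, 0.14476688]), [[0.9, 1.6], [0.8, 1.1], [1.6, 1.9], [1.5, 1.0]])
h (array([0.43424609, 0.15787906, 0.11092851]), [[0.5, 0.8], [0.7, 0.9], [0.5, 1.0], [0.7, 0.7]])
([0.0766, -0.0081, 0.0625], [0.0003, -0.0, 0.9102])
```

Request:
move_arm([
  [[0.077,-0.008,0.05],[0,0,0.915]],
  [[0.077,-0.008,0.05],[0,0,0.915]],
  [[0.077,-0.008,0.05],[0,0,0.915]],
  [[0.077,-0.008,0.05],[0,0,0.915]],
  [[0.077,-0.008,0.05],[0,0,0.915]],
  [[0.077,-0.008,0.05],[0,0,0.915]],
  [[0.077,-0.008,0.05],[0,0,0.915]],
  [[0.077,-0.008,0.05],[0,0,0.915]],
  [[0.077,-0.008,0.05],[0,0,0.915]],
  [[0.077,-0.008,0.05],[0,0,0.915]],
])

```text
time: 4.5
ee_pos: [0.4338, 0.159, 0.2599]
orientation: [3.141, -0.0, 0.135]
contact_force: [-0.0, 0.0, -0.3]
opening: 0.997
```

```bash
python3 - <<'E'
from h import *
im=snap('wrist','w3.png')
print(pose()[1],env.sense()['orientation'])
print(rel([.4341,.158,.096],Rd(.125)))
E
```

```text
[0.43373872 0.15920641 0.25992996] [ 3.14146448e+00 -4.10760142e-05  1.34610906e-01]
([0.0002, 0.0015, 0.2049], [0.0001, -0.0, 0.0061])
```

View pics/w3.png

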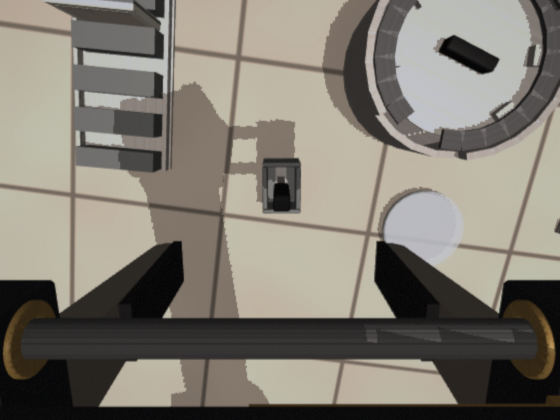

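Request:
move_arm([
  [[0,0.001,0.205],[0,0,0]],
  [[0,0.001,0.205],[0,0,0]],
  [[0,0.001,0.205],[0,0,0]],
  [[0,0.001,0.205],[0,0,0]],
  [[0,0.001,0.205],[0,0,0]],
  [[0,0.001,0.205],[0,0,0]],
])

```text
time: 5.3
ee_pos: [0.435, 0.1595, 0.0978]
orientation: [-3.14, -0.003, 0.134]
contact_force: [0.1, -0.1, -0.4]
opening: 1.001
```

Request:
move_arm([
  [[0,0,0],[0,0,0]],
  [[0,0,0],[0,0,0]],
  [[0,0,0],[0,0,0]],
  [[0,0,0],[0,0,0]],
  [[0,0,0],[0,0,0]],
  [[0,0,0],[0,0,0]],
], gripper=1)

```text
time: 6.05
ee_pos: [0.4336, 0.1588, 0.0959]
orientation: [3.142, 0.0, 0.134]
contact_force: [-0.3, -0.5, 0.6]
opening: 0.37
```

```bash
python3 - <<'E'
from h import *
im=snap('wrist','w4.png')
print(env.sense())
E
```

```text
{'time': 6.1, 'joints': array([-0.83969458,  0.35271839,  0.49163823,  2.17205693, -0.26461345,
        0.6730263 , -1.60225866]), 'dq': array([ 0.00192466, -0.00065802, -0.00177478, -0.00041194, -0.0012076 ,
        0.00048051,  0.00050467]), 'joint_torque': array([-1.83509590e-03, -3.46292531e+01,  3.86659876e+00, -1.68035799e+01,
        1.93313549e-04, -7.55325146e-02, -2.17250022e-04]), 'ee_pos': array([0.43362423, 0.15877111, 0.09590329]), 'orientation': array([3.14152632e+00, 7.08265597e-05, 1.33758350e-01]), 'contact_force': array([0.30293198, 0.10978915, 0.58595247]), 'torque': array([-0.05707119,  0.15176906,  0.04544208]), 'opening': 0.32623797082519834}
```

View pics/w4.png

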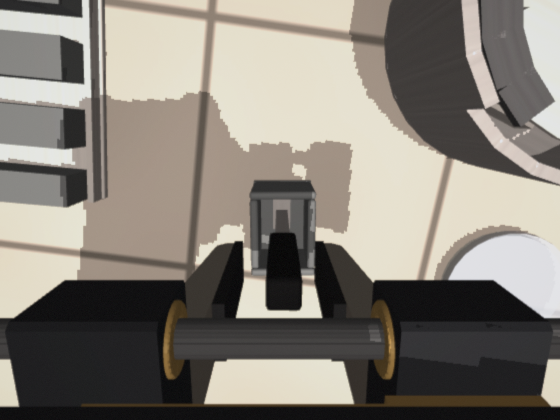

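Request:
move_arm([
  [[0,0,0],[0,0,0]],
  [[0,0,0],[0,0,0]],
  [[0,0,0],[0,0,0]],
  [[0,0,0],[0,0,0]],
  [[0,0,0],[0,0,0]],
  [[0,0,0],[0,0,0]],
])

```text
time: 6.85
ee_pos: [0.4336, 0.1588, 0.0959]
orientation: [3.142, -0.0, 0.134]
contact_force: [-0.4, -0.8, 0.4]
opening: 0.15
```

Request:
move_arm([
  [[0,0,-0.02],[0,0,0]],
  [[0,0,-0.04],[0,0,0]],
  [[0,0,-0.08],[0,0,0]],
  [[0,0,-0.12],[0,0,0]],
  [[0,0,-0.16],[0,0,0]],
  [[0,0,-0.2],[0,0,0]],
  [[0,0,-0.2],[0,0,0]],
  [[0,0,-0.2],[0,0,0]],
])

```text
time: 7.85
ee_pos: [0.4331, 0.1586, 0.2559]
orientation: [-3.141, 0.0, 0.134]
contact_force: [0.5, -0.2, -1.4]
opening: 0.15
```

```bash
python3 - <<'E'
from h import *
snap('wrist','w5.png');im=snap('side','s5.png')[:,:,::-1]
R,p=pose(); u,v=map(int,w2pix('side',p)); print(u,v)
cv2.imwrite('pics/s5c.png',cv2.convertScaleAbs(cv2.resize(im[v-60:v+120,u-100:u+100],None,fx=3,fy=3,interpolation=cv2.INTER_CUBIC),alpha=1.6,beta=20))
# target: hover over canister left ring end
yaw=-.35; c=np.array([.570,.024]); Rz=np.array([[np.cos(yaw),-np.sin(yaw)],[np.sin(yaw),np.cos(yaw)]])
for x in (-.040,-.054): print(c+Rz@[x,.019])
E
```

```text
340 195
[0.53894015 0.05556399]
[0.52578893 0.06036456]
```

View pics/s5c.png

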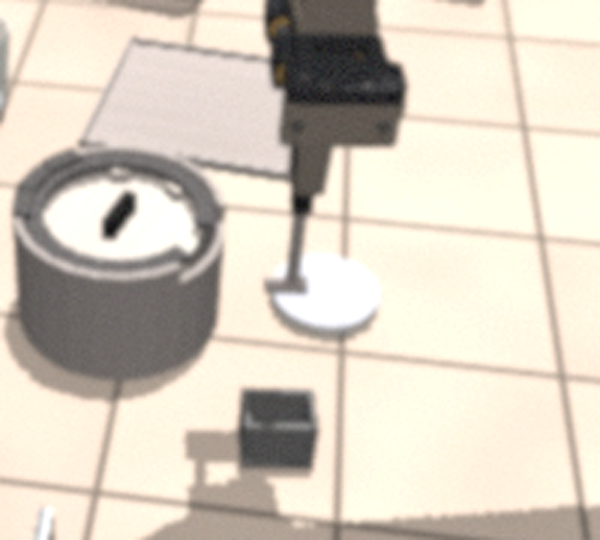

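View pics/w5.png

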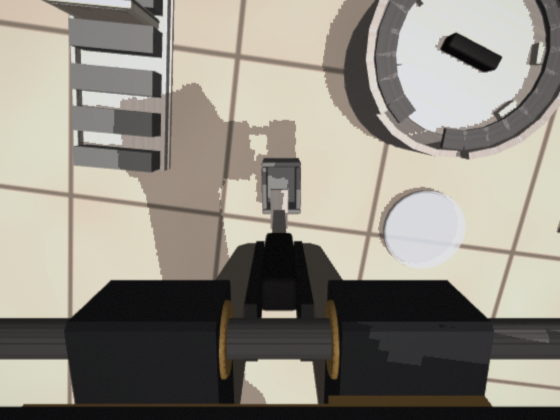

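```bash
python3 - <<'E'
from h import *
print(rel([.539,.0556,.256],Rd(1.45)))
f,cx,cy,Rc,c=C=cam('wrist'); R,p=pose()
for q in ([.018,.0,.0909],[.018,.006,.0859],[.018,-.006,.0859],[-.01,0,.0859],[.018,.0,.0859]): print(w2pix('wrist',R@np.array(q)+p,C))
im=cv2.imread('pics/w5.png')
cv2.imwrite('pics/w5c.png',cv2.convertScaleAbs(cv2.resize(im[140:260,220:340],None,fx=5,fy=5,interpolation=cv2.INTER_CUBIC),alpha=1.6,beta=20))
E
```

```text
([0.1143, 0.1451, -0.0012], [-0.0003, 0.0013, -0.8379])
[280.86288547 188.27282252]
[289.63631382 189.55049361]
[272.1705612 189.540158 ]
[280.82494174 228.72694205]
[280.90343538 189.54532581]
```

View pics/w5c.png

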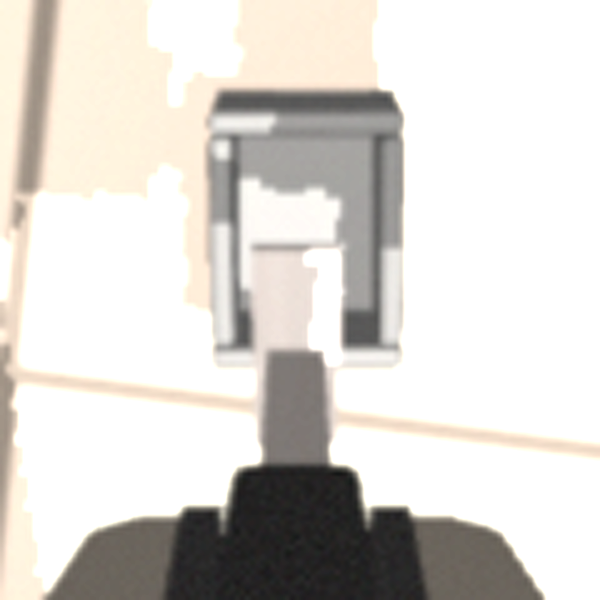

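Request:
move_arm([
  [[0.114,0.145,0],[0,0,-0.84]],
  [[0.114,0.145,0],[0,0,-0.84]],
  [[0.114,0.145,0],[0,0,-0.84]],
  [[0.114,0.145,0],[0,0,-0.84]],
  [[0.114,0.145,0],[0,0,-0.84]],
  [[0.114,0.145,0],[0,0,-0.84]],
  [[0.114,0.145,0],[0,0,-0.84]],
  [[0.114,0.145,0],[0,0,-0.84]],
  [[0.114,0.145,0],[0,0,-0.84]],
  [[0.114,0.145,0],[0,0,-0.84]],
])

```text
time: 9.2
ee_pos: [0.5392, 0.0559, 0.2553]
orientation: [-3.14, 0.001, 1.451]
contact_force: [-0.1, 0.5, -1.0]
opening: 0.152
```

Request:
move_arm([
  [[0,0,0],[0,0,-0.85]],
  [[0,0,0],[0,0,-0.85]],
  [[0,0,0],[0,0,-0.85]],
  [[0,0,0],[0,0,-0.85]],
  [[0,0,0],[0,0,-0.85]],
  [[0,0,0],[0,0,-0.85]],
  [[0,0,0],[0,0,-0.85]],
  [[0,0,0],[0,0,-0.85]],
  [[0,0,0],[0,0,-0.85]],
  [[0,0,0],[0,0,-0.85]],
])

```text
time: 10.45
ee_pos: [0.5395, 0.056, 0.2559]
orientation: [-3.142, -0.0, 2.786]
contact_force: [-0.6, -0.2, -1.1]
opening: 0.149
```

```bash
python3 - <<'E'
from h import *
print(pose()[1],env.sense()['orientation'],env.sense()['joints'].round(2))
im=snap('wrist','w6.png')
E
```

```text
[0.53948437 0.05601661 0.25589386] [-3.14151513e+00 -8.54663819e-06  2.78644178e+00] [-0.4   0.24  0.28  1.84 -0.08  1.07  1.12]
```

View pics/w6.png

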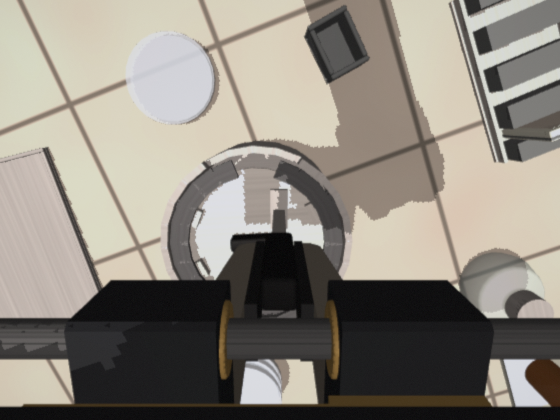

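```bash
python3 - <<'E'
from h import *
im=cv2.imread('pics/w6.png')
cv2.imwrite('pics/w6c.png',cv2.convertScaleAbs(cv2.resize(im[130:250,150:360],None,fx=3.8,fy=3.8,interpolation=cv2.INTER_CUBIC),alpha=1.4,beta=20))
E
```

View pics/w6c.png

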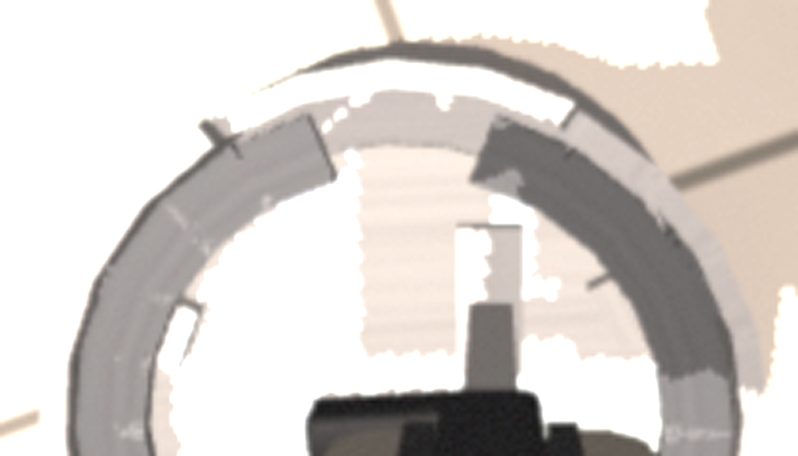

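```bash
python3 - <<'E'
from h import *
def pol(r,a,z): return [r*np.cos(np.radians(a)),r*np.sin(np.radians(a)),z]
cv=lambda u,v:[150+u/3.8,130+v/3.8]
P=[(pol(76,165,107),cv(503,115)),(pol(60,165,107),cv(472,182)),(pol(76,195,107),cv(308,115)),(pol(60,195,107),cv(335,180)),
(pol(84,150,109),cv(577,100)),(pol(84,210,109),cv(205,122)),(pol(78,150,109),cv(572,155)),(pol(78,210,109),cv(238,155))]
p3=np.array([p for p,_ in P])/1000;q=np.array([q for _,q in P])
for s in (slice(0,4),slice(4,6),slice(0,6),slice(0,8)): print(fit('wrist',p3[s],q[s],[.57,.02,-.35]))
x,_=fit('wrist',p3[:4],q[:4],[.57,.02,-.35])
C=cam('wrist')
W=np.array([pix2w('wrist',*cv(u,v),.107,C)[:2] for u,v in [(78,340),(105,272),(155,202),(235,140),(308,115),(503,115),(640,200),(690,265),(730,345),(70,410),(738,400)]])
A=np.c_[2*W,np.ones(len(W))]; s=np.linalg.lstsq(A,(W**2).sum(1),rcond=None)[0]; print(s[:2],np.sqrt(s[2]+s[0]**2+s[1]**2))
R,p=pose()
print(R@np.array([0,-.0013,.09])+p)
E
```

```text
(array([ 0.56942903,  0.02519391, -0.36557093]), [[2.5, 0.2], [0.5, 0.4], [2.0, 0.7], [0.0, 0.5]])
(array([ 0.56884086,  0.02779506, -0.29492973]), [[1.2, 0.1], [1.2, 0.1]])
(array([ 0.56986359,  0.02783619, -0.312561  ]), [[4.1, 2.0], [0.0, 1.1], [0.5, 0.0], [0.5, 0.9], [3.2, 1.9], [0.7, 0.3]])
(array([ 0.57050931,  0.02684994, -0.32704075]), [[3.6, 0.5], [0.2, 0.2], [0.9, 0.7], [0.3, 1.7], [3.7, 3.7], [1.2, 0.7], [1.5, 4.4], [3.5, 1.9]])
[0.57110743 0.02418421] 0.07800846825296884
[0.53903189 0.05481655 0.16590687]
```

Request:
move_arm([
  [[-0.009,0.001,0.0],[0,0,0]],
  [[-0.009,0.001,0.0],[0,0,0]],
  [[-0.009,0.001,0.02],[0,0,0]],
  [[-0.009,0.001,0.04],[0,0,0]],
  [[-0.009,0.001,0.06],[0,0,0]],
  [[-0.009,0.001,0.07],[0,0,0]],
  [[-0.009,0.001,0.08],[0,0,0]],
  [[-0.009,0.001,0.085],[0,0,0]],
  [[-0.009,0.001,0.088],[0,0,0]],
  [[-0.009,0.001,0.088],[0,0,0]],
  [[-0.009,0.001,0.088],[0,0,0]],
])

```text
time: 11.88
ee_pos: [0.5468, 0.0543, 0.1859]
orientation: [3.141, 0.001, 2.788]
contact_force: [-0.4, 0.7, 0.4]
opening: 0.146
```

```bash
python3 - <<'E'
from h import *
print(pose()[1],env.sense()['orientation'],env.sense()['contact_force'])
im=snap('wrist','w7.png')[:,:,::-1]
cv2.imwrite('pics/w7c.png',cv2.convertScaleAbs(cv2.resize(im[80:280,150:410],None,fx=3,fy=3,interpolation=cv2.INTER_CUBIC),alpha=1.4,beta=20))
im=snap('side','s7.png')[:,:,::-1]
cv2.imwrite('pics/s7c.png',cv2.convertScaleAbs(cv2.resize(im[150:270,220:340],None,fx=5,fy=5,interpolation=cv2.INTER_CUBIC),alpha=1.6,beta=20))
E
```

```text
[0.54675177 0.05430056 0.18588513] [3.14122061e+00 5.85768905e-04 2.78847330e+00] [-0.42457007  0.71822755  0.39790366]
```

View pics/w7c.png

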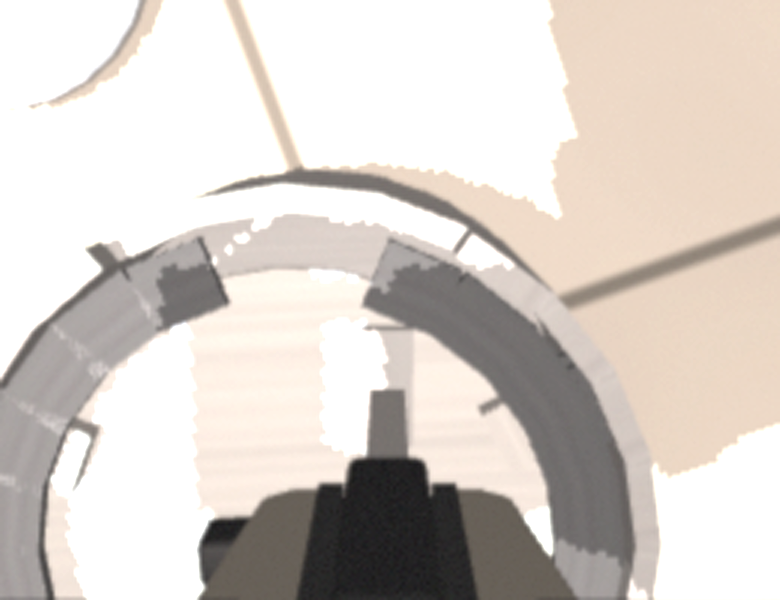

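View pics/s7c.png

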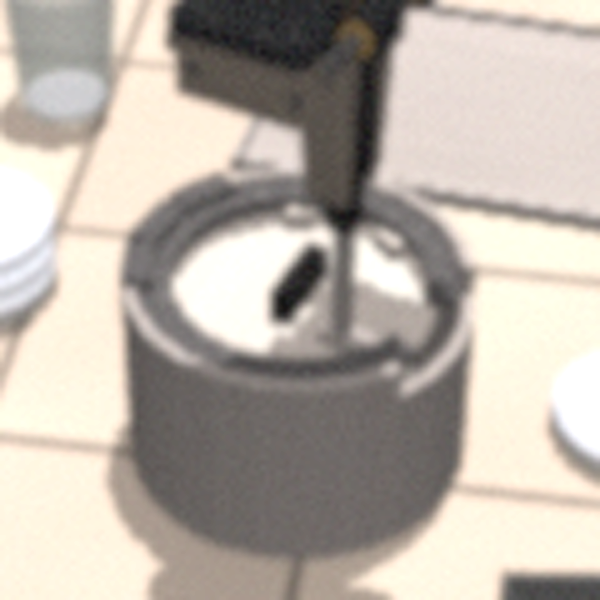

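Request:
move_arm([
  [[0.006,0,0.0],[0,0,0]],
  [[0.012,0,0.0],[0,0,0]],
  [[0.018,0,0],[0,0,0]],
  [[0.021,0,0],[0,0,0]],
  [[0.021,0,0],[0,0,0]],
])

```text
time: 12.6
ee_pos: [0.5307, 0.0602, 0.1857]
orientation: [3.141, 0.0, 2.789]
contact_force: [0.3, -0.2, -0.2]
opening: 0.149
```

```bash
python3 - <<'E'
from h import *
print(pose()[1],env.sense()['orientation'],env.sense()['contact_force'])
im=snap('wrist','w8.png')[:,:,::-1]
cv2.imwrite('pics/w8c.png',cv2.convertScaleAbs(cv2.resize(im[80:280,150:410],None,fx=3,fy=3,interpolation=cv2.INTER_CUBIC),alpha=1.4,beta=20))
E
```

```text
[0.53065129 0.06019066 0.18566133] [3.14144083e+00 1.17214177e-04 2.78868064e+00] [ 0.26027516 -0.24771848 -0.21318133]
```

View pics/w8c.png

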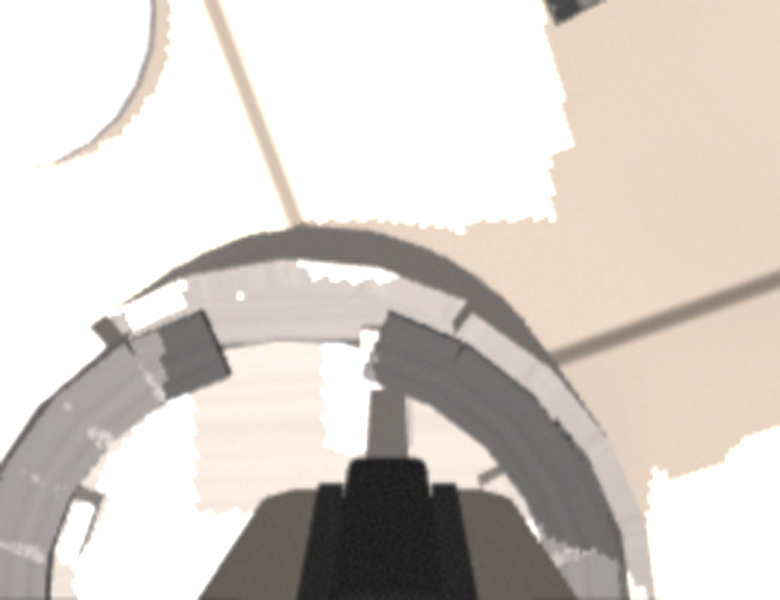

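Request:
move_arm([
  [[0,0,-0.004],[0,0,0]],
  [[0,0,-0.008],[0,0,0]],
  [[0,0,-0.012],[0,0,0]],
  [[0,0,-0.016],[0,0,0]],
  [[0,0,-0.02],[0,0,0]],
  [[0,0,-0.024],[0,0,0]],
  [[0,0,-0.027],[0,0,0]],
  [[0,0,-0.027],[0,0,0]],
  [[0,0,-0.027],[0,0,0]],
])

```text
time: 13.78
ee_pos: [0.5307, 0.0601, 0.2071]
orientation: [-3.142, -0.0, 2.788]
contact_force: [0.8, 0.8, -1.5]
opening: 0.152
```

```bash
python3 - <<'E'
from h import *
print(pose()[1],env.sense()['orientation'],env.sense()['contact_force'])
im=snap('wrist','w9.png')[:,:,::-1]
cv2.imwrite('pics/w9c.png',cv2.convertScaleAbs(cv2.resize(im[80:280,150:410],None,fx=3,fy=3,interpolation=cv2.INTER_CUBIC),alpha=1.4,beta=20))
im=snap('side','s9.png')[:,:,::-1]
cv2.imwrite('pics/s9c.png',cv2.convertScaleAbs(cv2.resize(im[150:270,220:340],None,fx=5,fy=5,interpolation=cv2.INTER_CUBIC),alpha=1.6,beta=20))
E
```

```text
[0.53070727 0.06006748 0.20707371] [-3.14151351e+00 -6.07680139e-05  2.78847666e+00] [ 0.75604446  0.81339087 -1.54386827]
```

View pics/w9c.png

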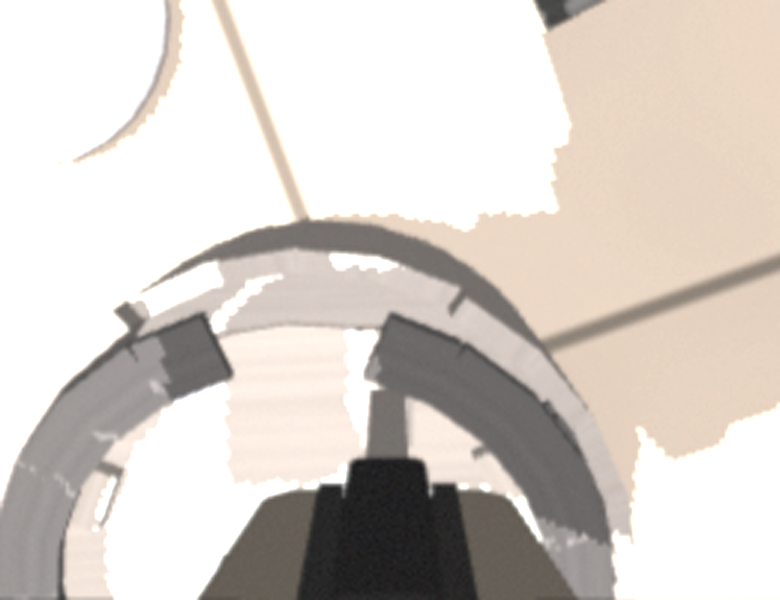

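View pics/s9c.png

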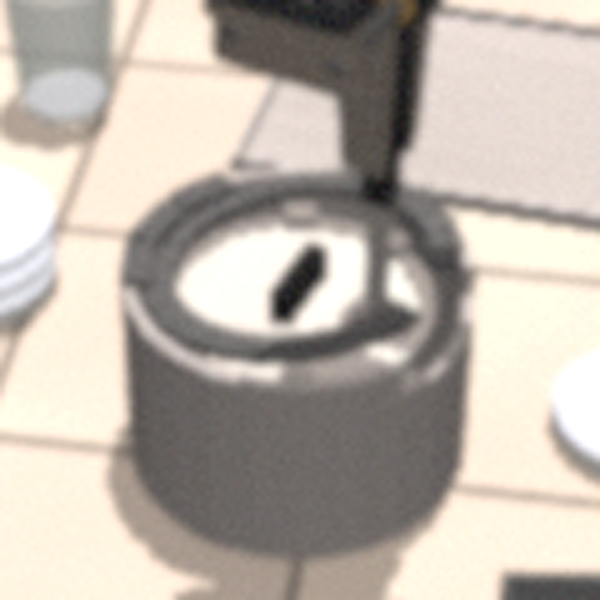

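Request:
move_arm([
  [[0,0,-0.003],[0,0,0]],
  [[0,0,-0.005],[0,0,0]],
  [[0.006,0,-0.005],[0,0,0]],
  [[0.012,0,-0.005],[0,0,0]],
  [[0.018,0,-0.005],[0,0,0]],
  [[0.022,0,-0.005],[0,0,0]],
  [[0.026,0,-0.005],[0,0,0]],
  [[0.03,0,-0.005],[0,0,0]],
  [[0.03,0,-0.005],[0,0,0]],
  [[0.03,0,-0.005],[0,0,0]],
])

```text
time: 15.12
ee_pos: [0.5082, 0.0685, 0.2111]
orientation: [3.142, -0.0, 2.788]
contact_force: [-0.8, 0.0, -1.9]
opening: 0.15
```

```bash
cat >> h.py <<'E'
def st():
    s=env.sense(); print(s['time'],np.round(s['ee_pos'],4),np.round(s['orientation'],3),'F',np.round(s['contact_force'],1),'op',round(s['opening'],3))
def crop(n,fn,r0,r1,c0,c1,s):
    im=cams.get_image(n)[:,:,::-1]; cv2.imwrite('pics/'+fn,cv2.convertScaleAbs(cv2.resize(im[r0:r1,c0:c1],None,fx=s,fy=s,interpolation=cv2.INTER_CUBIC),alpha=1.4,beta=20))
E
python3 - <<'E'
from h import *
st()
crop('wrist','w10c.png',80,280,150,410,3)
crop('side','s10c.png',150,270,220,340,5)
E
```

```text
15.125 [0.5082 0.0685 0.2111] [ 3.142 -0.     2.788] F [-0.8  0.  -1.9] op 0.15
```

View pics/w10c.png

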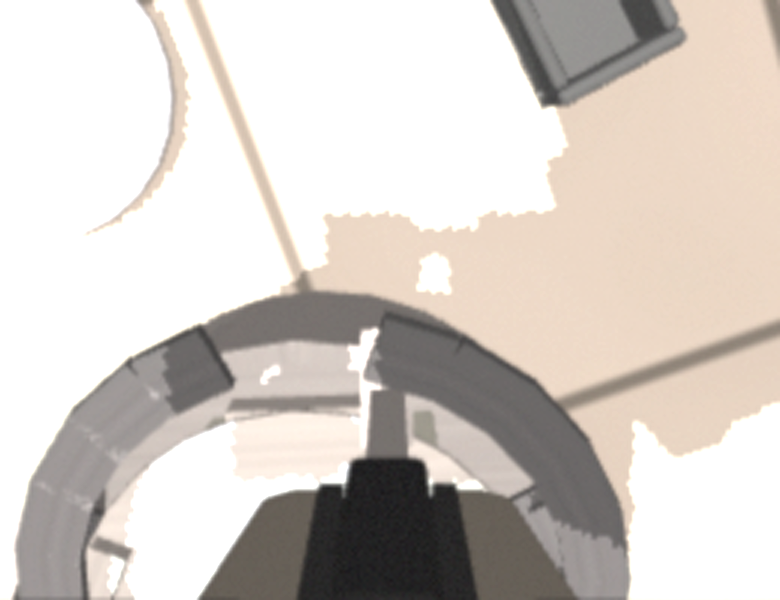

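View pics/s10c.png

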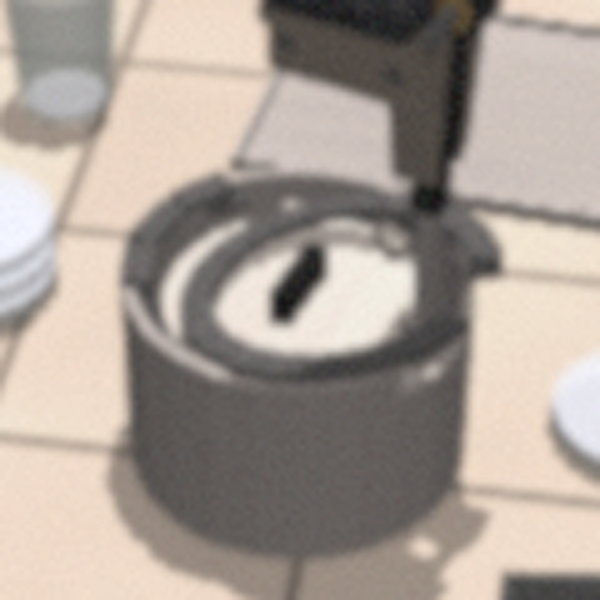

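Request:
move_arm([
  [[0,0,0.005],[0,0,0]],
  [[0,0,0.01],[0,0,0]],
  [[0,0,0.015],[0,0,0]],
  [[0,0,0.02],[0,0,0]],
  [[0,0,0.025],[0,0,0]],
  [[0,0,0.025],[0,0,0]],
  [[0,0,0.025],[0,0,0]],
])

```text
time: 16.1
ee_pos: [0.5083, 0.0684, 0.1912]
orientation: [3.141, 0.0, 2.788]
contact_force: [0.2, 0.6, -1.1]
opening: 0.152
```

```bash
python3 - <<'E'
from h import *
st()
crop('wrist','w11c.png',80,280,150,410,3)
crop('side','s11c.png',150,270,220,340,5)
E
```

```text
16.1 [0.5083 0.0684 0.1912] [3.141 0.    2.788] F [ 0.2  0.6 -1.1] op 0.152
```

View pics/w11c.png

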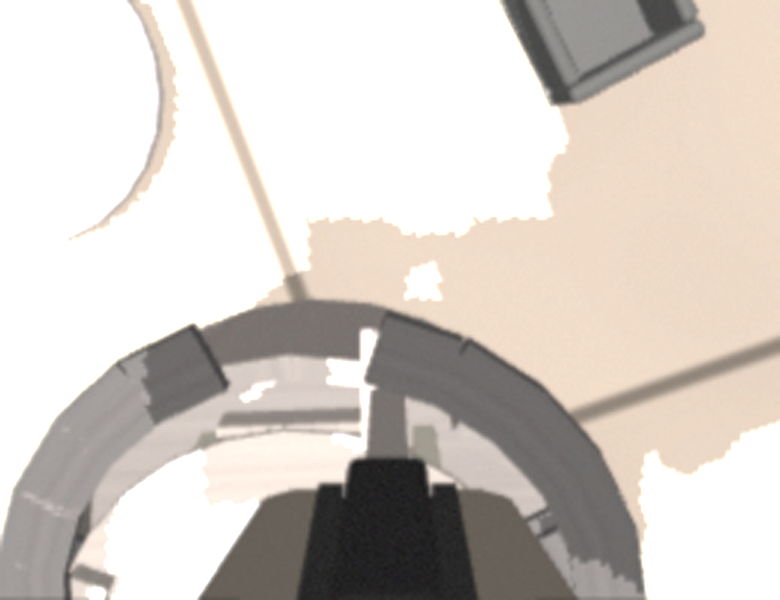

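View pics/s11c.png

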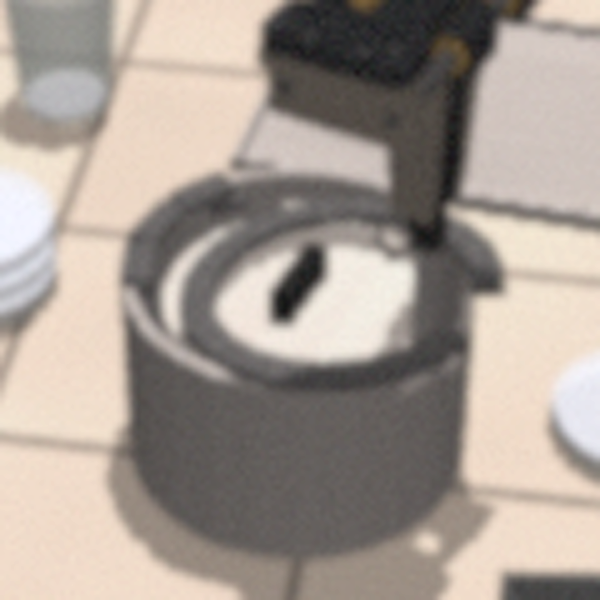

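Request:
move_arm([
  [[-0.01,0,0],[0,0,0]],
  [[-0.02,0,0],[0,0,0]],
  [[-0.03,0,0],[0,0,0]],
  [[-0.036,0,0],[0,0,0]],
  [[-0.036,0,0],[0,0,0]],
  [[-0.036,0,-0.01],[0,0,0]],
  [[-0.036,0,-0.03],[0,0,0]],
  [[-0.036,0,-0.06],[0,0,0]],
  [[-0.036,0,-0.09],[0,0,0]],
  [[-0.036,0,-0.09],[0,0,0]],
])

```text
time: 17.45
ee_pos: [0.5366, 0.0587, 0.2659]
orientation: [3.138, 0.004, 2.789]
contact_force: [0.6, 0.0, -0.9]
opening: 0.154
```

```bash
python3 - <<'E'
from h import *
st()
crop('wrist','w12c.png',80,280,150,410,3)
crop('side','s12c.png',150,270,220,340,5)
print(rel([.4336,.1588,.2636],Rd(1.46)))
E
```

```text
17.45 [0.5366 0.0587 0.2659] [3.138 0.004 2.789] F [ 0.6  0.  -0.9] op 0.154
([0.1623, 0.0738, -0.0004], [0.0004, -0.0, 0.8458])
```

View pics/w12c.png

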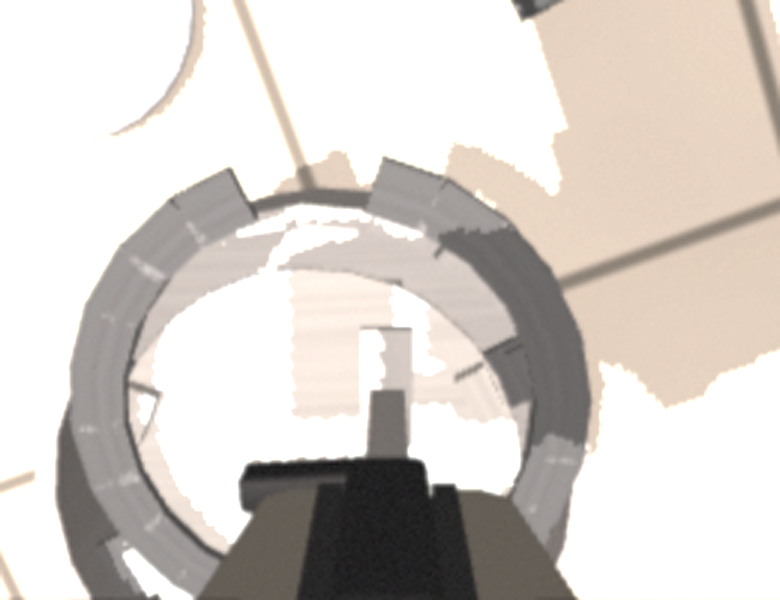

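View pics/s12c.png

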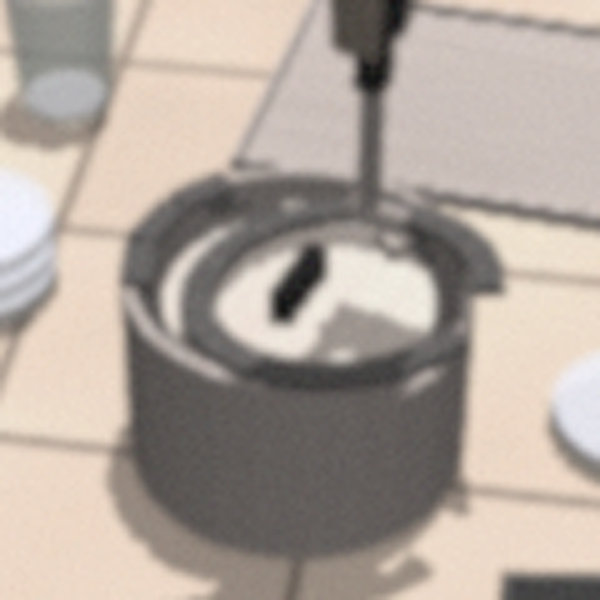

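Request:
move_arm([
  [[0.162,0.074,0],[0,0,0.845]],
  [[0.162,0.074,0],[0,0,0.845]],
  [[0.162,0.074,0],[0,0,0.845]],
  [[0.162,0.074,0],[0,0,0.845]],
  [[0.162,0.074,0],[0,0,0.845]],
  [[0.162,0.074,0],[0,0,0.845]],
  [[0.162,0.074,0],[0,0,0.845]],
  [[0.162,0.074,0],[0,0,0.845]],
  [[0.162,0.074,0],[0,0,0.845]],
  [[0.162,0.074,0],[0,0,0.845]],
])

```text
time: 18.8
ee_pos: [0.4338, 0.1587, 0.2626]
orientation: [-3.141, 0.001, 1.462]
contact_force: [0.6, -0.2, -0.8]
opening: 0.15
```

Request:
move_arm([
  [[0,0,0],[0,0,0.845]],
  [[0,0,0],[0,0,0.845]],
  [[0,0,0],[0,0,0.845]],
  [[0,0,0],[0,0,0.845]],
  [[0,0,0],[0,0,0.845]],
  [[0,0,0],[0,0,0.845]],
  [[0,0,0],[0,0,0.845]],
  [[0,0,0],[0,0,0.845]],
  [[0,0,0],[0,0,0.845]],
  [[0,0,0],[0,0,0.845]],
])

```text
time: 20.05
ee_pos: [0.4341, 0.1588, 0.2631]
orientation: [3.142, 0.0, 0.136]
contact_force: [0.2, -1.3, -0.9]
opening: 0.154
```

```bash
python3 - <<'E'
from h import *
st()
crop('wrist','w13c.png',110,310,150,410,3)
print(rel([.4336,.1588,.0965],Rd(.134)))
E
```

```text
20.05 [0.4341 0.1588 0.2631] [3.142 0.    0.136] F [ 0.2 -1.3 -0.9] op 0.154
([-0.0006, -0.0001, 0.2083], [0.0, 0.0001, 0.0008])
```

View pics/w13c.png

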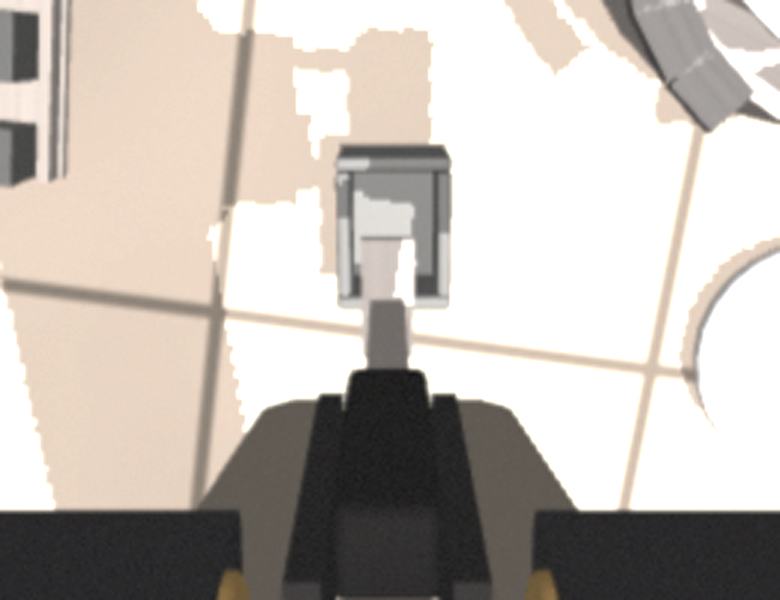

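Request:
move_arm([
  [[0,0,0.06],[0,0,0]],
  [[0,0,0.12],[0,0,0]],
  [[0,0,0.15],[0,0,0]],
  [[0,0,0.17],[0,0,0]],
  [[0,0,0.19],[0,0,0]],
  [[0,0,0.2],[0,0,0]],
  [[0,0,0.206],[0,0,0]],
  [[0,0,0.208],[0,0,0]],
  [[0,0,0.208],[0,0,0]],
])

```text
time: 21.22
ee_pos: [0.434, 0.1588, 0.0969]
orientation: [-3.141, 0.0, 0.134]
contact_force: [-1.0, 0.7, -0.8]
opening: 0.153
```

```bash
python3 - <<'E'
from h import *
st()
E
```

```text
21.225 [0.434  0.1588 0.0969] [-3.141  0.     0.134] F [-1.   0.7 -0.8] op 0.153
```

Open and rise.

Request:
move_arm([
  [[0,0,0],[0,0,0]],
  [[0,0,0],[0,0,0]],
  [[0,0,0],[0,0,0]],
  [[0,0,0],[0,0,0]],
  [[0,0,0],[0,0,0]],
  [[0,0,-0.03],[0,0,0]],
  [[0,0,-0.1],[0,0,0]],
  [[0,0,-0.16],[0,0,0]],
  [[0,0,-0.21],[0,0,0]],
  [[0,0,-0.21],[0,0,0]],
  [[0,0,-0.21],[0,0,0]],
], gripper=-1)

```text
time: 22.6
ee_pos: [0.4336, 0.1586, 0.2641]
orientation: [3.141, 0.001, 0.134]
contact_force: [-0.1, -0.6, -0.3]
opening: 0.999
```

```bash
python3 - <<'E'
from h import *
st()
snap('wrist','w14.png'); snap('top','t14.png'); crop('side','s14c.png',130,290,200,400,4)
E
```

```text
22.6 [0.4336 0.1586 0.2641] [3.141e+00 1.000e-03 1.340e-01] F [-0.1 -0.6 -0.3] op 0.999
```

View pics/w14.png

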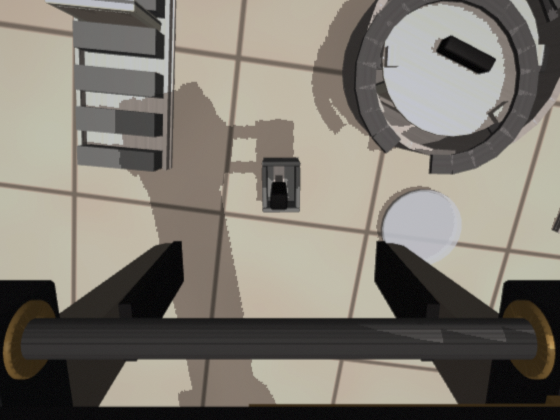

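View pics/s14c.png

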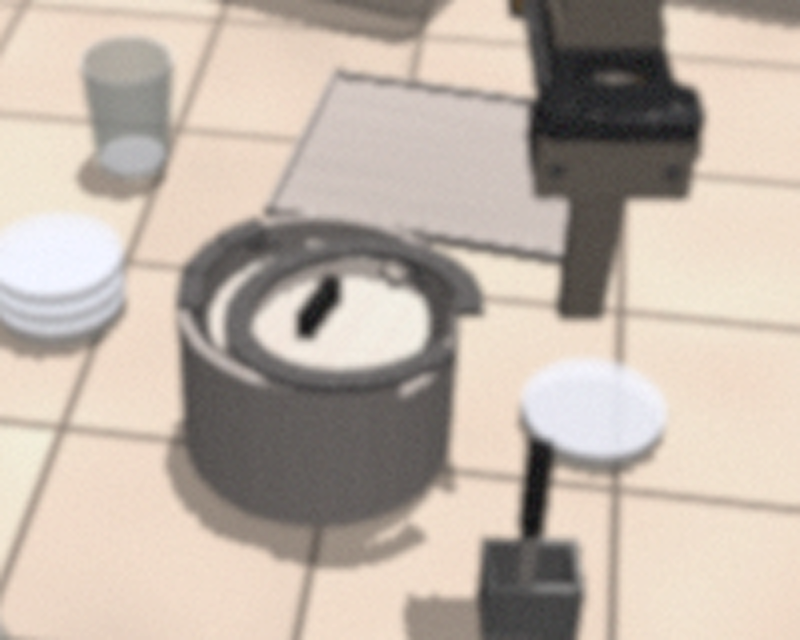

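View pics/t14.png

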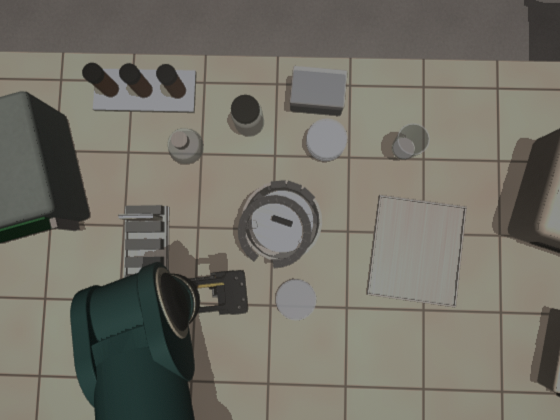

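```bash
python3 - <<'E'
from h import *
print(rel([.50,.05,.264],Rd(np.radians(50))))
E
```

```text
([0.0644, 0.1454, -0.0007], [0.0001, 0.0017, -0.4704])
```

Request:
move_arm([
  [[0.064,0.145,0],[0,0,-0.47]],
  [[0.064,0.145,0],[0,0,-0.47]],
  [[0.064,0.145,0],[0,0,-0.47]],
  [[0.064,0.145,0],[0,0,-0.47]],
  [[0.064,0.145,0],[0,0,-0.47]],
  [[0.064,0.145,0],[0,0,-0.47]],
  [[0.064,0.145,0],[0,0,-0.47]],
])

```text
time: 23.62
ee_pos: [0.5001, 0.0506, 0.2642]
orientation: [-3.141, 0.001, 0.871]
contact_force: [1.0, 0.4, 0.3]
opening: 1.001
```

```bash
python3 - <<'E'
from h import *
st()
snap('wrist','w15.png'); crop('side','s15c.png',130,290,200,400,4)
E
```

```text
23.625 [0.5001 0.0506 0.2642] [-3.141e+00  1.000e-03  8.710e-01] F [1.  0.4 0.3] op 1.001
```

View pics/w15.png

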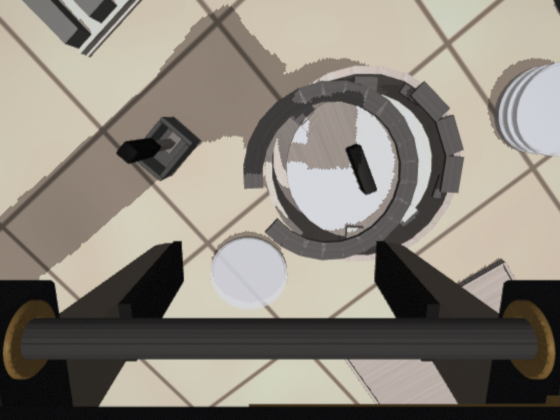

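```bash
python3 - <<'E'
import cv2
im=cv2.imread('pics/w15.png')
cv2.imwrite('pics/w15c.png',cv2.convertScaleAbs(cv2.resize(im[60:270,230:480],None,fx=3.2,fy=2.85,interpolation=cv2.INTER_CUBIC) if 0 else cv2.resize(im[65:265,235:475],None,fx=3,fy=3,interpolation=cv2.INTER_CUBIC),alpha=1.5,beta=20))
E
```

```text
(no output)
```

View pics/w15c.png

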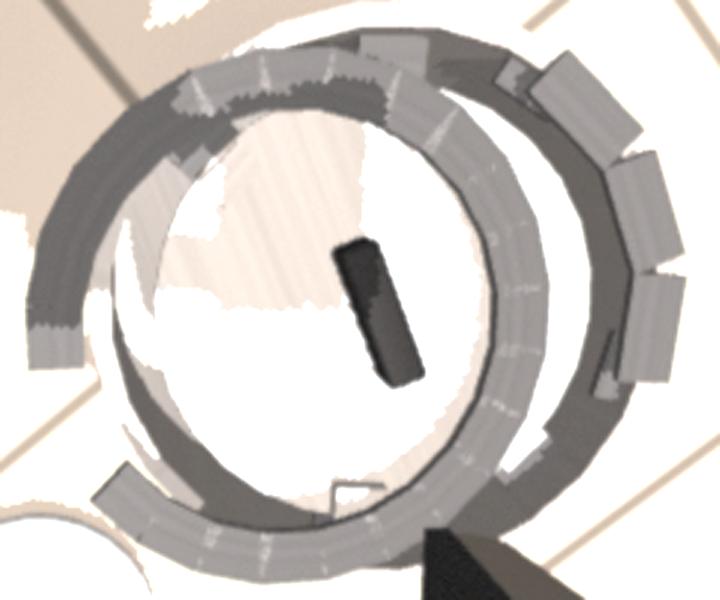

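```bash
cat > ringfit.py <<'E'
from h import *
def ringfit(C,arc,ends,x0,zprior=None):
    f,cx,cy,Rc,c=C
    rays=lambda P:[Rc@np.array([(u-cx)/f,(v-cy)/f,1]) for u,v in P]
    ra=rays(arc); re=rays([e[0] for e in ends])
    def res(p):
        x,y,z,ax,ay,yaw=p
        R=Ro.from_rotvec([ax,ay,0]).as_matrix()@Ro.from_euler('z',yaw).as_matrix()
        o=np.array([x,y,z])+R[:,2]*.005; n=R[:,2]; out=[]
        def loc(d):
            q=c+d*(n@(o-c))/(n@d); return R.T@(q-o)
        for d in ra: out.append(np.hypot(*loc(d)[:2])-.076)
        for d,(_,r,a) in zip(re,ends):
            out+=list(loc(d)[:2]-r*np.array([np.cos(a),np.sin(a)]))
        out+=[(z-x0[2])*.3,ax*.02,ay*.02]
        return np.array(out)*1000
    s=least_squares(res,x0,loss='soft_l1'); return s.x,s.fun
E
python3 - <<'E'
from ringfit import *
cv=lambda u,v:(235+u/3,65+v/3)
arc=[cv(*p) for p in [(30,290),(60,200),(105,135),(185,73),(260,50),(330,50),(395,70),(455,110),(505,165),(540,230),(548,290),(540,350),(515,420),(470,485),(265,580),(200,568),(140,538)]]
d=np.radians
ends=[(cv(28,367),.076,d(165)),(cv(83,367),.060,d(165)),(cv(93,498),.076,d(195)),(cv(130,463),.060,d(195))]
x,r=ringfit(cam('wrist'),arc,ends,[.55,.03,.106,0,0,-.35])
print(x.round(4)); print(r.round(1))
R=Ro.from_rotvec([x[3],x[4],0]).as_matrix()@Ro.from_euler('z',x[5]).as_matrix()
print('n',R[:,2])
for a in (157,203): print(x[:3]+R@np.array([.068*np.cos(d(a)),.068*np.sin(d(a)),0]))
E
```

```text
[ 0.5468  0.0381  0.1055  0.071   0.09   -0.2713]
[-0.4 -0.8 -0.4  0.5  0.5  0.3 -0.3 -0.9 -0.4  1.3  1.  -0.1 -0.8 -1.2
  0.7  0.3 -0.3  0.4  2.7 -1.   0.1  0.7 -1.  -0.7 -0.3 -0.1  1.4  1.8]
n [ 0.0897741  -0.07081912  0.99344112]
[0.49399025 0.08018516 0.11329468]
[0.4796453  0.02907243 0.11094733]
```

View pics/s15c.png

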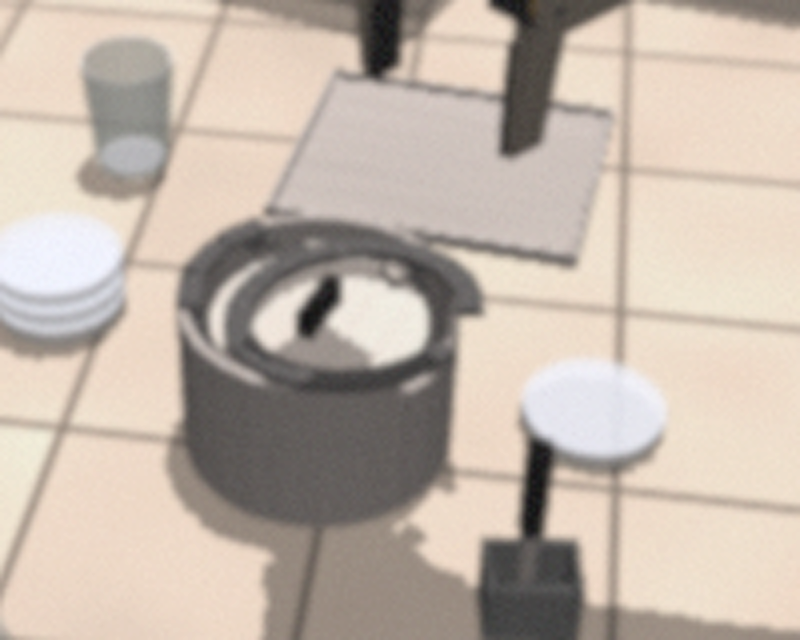

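```bash
python3 - <<'E'
from h import *
x=np.array([ 0.5468,0.0381,0.1055,0.071,0.09,-0.2713])
R=Ro.from_rotvec([x[3],x[4],0]).as_matrix()@Ro.from_euler('z',x[5]).as_matrix()
n=R[:,2]; a=np.radians(157.); rad=R@np.array([np.cos(a),np.sin(a),0]); P=x[:3]+.068*rad
Z=-n;Y=-rad;X=np.cross(Y,Z); T=np.c_[X,Y,Z]
print(rel(P-n*.006+n*.07,T),rel(P-n*.006,T)); print(P-n*.006, Ro.from_matrix(T).as_euler('xyz'))
E
```

```text
([0.0235, -0.0206, 0.1096], [0.0729, -0.0011, -0.0168]) ([0.0232, -0.0306, 0.1965], [0.0729, -0.0011, -0.0168])
[0.493427   0.08062082 0.10731735] [-3.02695976e+00  5.48656796e-04  8.98102080e-01]
```

Request:
move_arm([
  [[0.0235,-0.0206,0.11],[0.073,-0.001,-0.017]],
  [[0.0235,-0.0206,0.11],[0.073,-0.001,-0.017]],
  [[0.0235,-0.0206,0.11],[0.073,-0.001,-0.017]],
  [[0.0235,-0.024,0.14],[0.073,-0.001,-0.017]],
  [[0.0233,-0.028,0.17],[0.073,-0.001,-0.017]],
  [[0.0232,-0.03,0.19],[0.073,-0.001,-0.017]],
  [[0.0232,-0.0306,0.1965],[0.073,-0.001,-0.017]],
  [[0.0232,-0.0306,0.1965],[0.073,-0.001,-0.017]],
  [[0.0232,-0.0306,0.1965],[0.073,-0.001,-0.017]],
])

```text
time: 24.85
ee_pos: [0.4943, 0.0806, 0.1084]
orientation: [-3.028, -0.001, 0.899]
contact_force: [-0.2, -0.1, -0.3]
opening: 1.0
```

```bash
python3 - <<'E'
from h import *
st()
snap('wrist','w16.png'); crop('side','s16c.png',130,290,200,400,4)
E
```

```text
24.85 [0.4943 0.0806 0.1084] [-3.028e+00 -1.000e-03  8.990e-01] F [-0.2 -0.1 -0.3] op 1.0
```

View pics/w16.png

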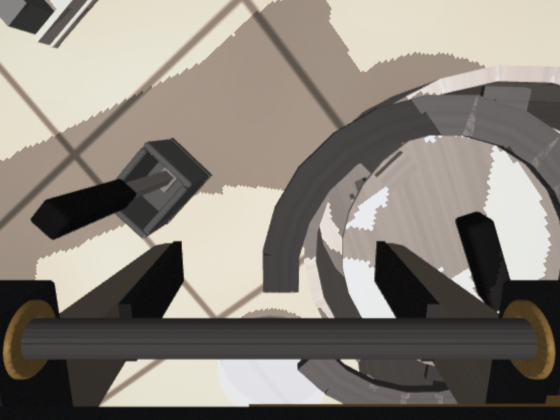

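View pics/s16c.png

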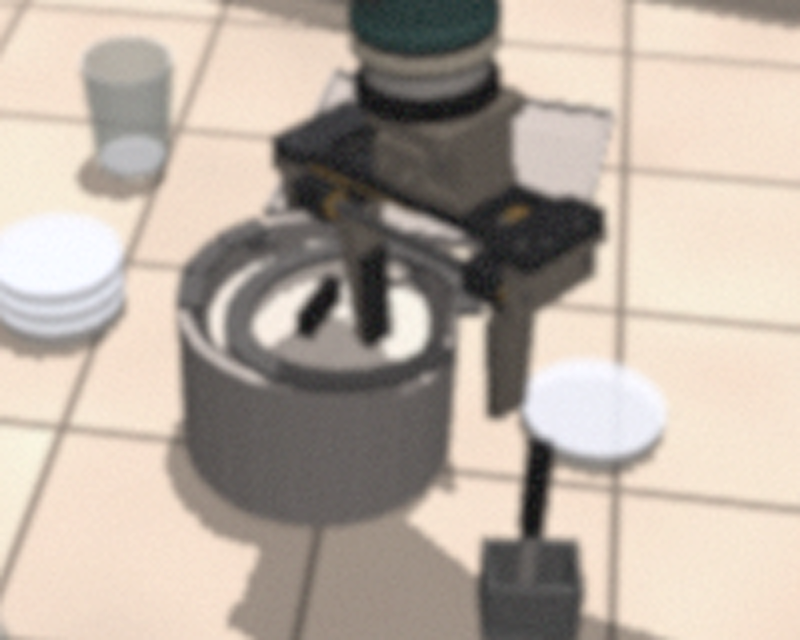

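```bash
python3 - <<'E'
from h import *
C=cam('wrist');R,p=pose()
for q in ([0,0,-.003],[.01,0,-.003],[-.01,0,-.003],[.01,.046,0],[0,-.008,-.006],[0,.008,-.006]): print(q,w2pix('wrist',R@np.array(q)+p,C).round(1))
E
```

```text
[0, 0, -0.003] [282.5 264. ]
[0.01, 0, -0.003] [282.6 243.7]
[-0.01, 0, -0.003] [282.4 283.7]
[0.01, 0.046, 0] [380.1 241.7]
[0, -0.008, -0.006] [265.2 266.4]
[0, 0.008, -0.006] [299.9 266.4]
```

Request:
move_arm([
  [[0,0,0],[0,0,0]],
  [[0,0,0],[0,0,0]],
  [[0,0,0],[0,0,0]],
  [[0,0,0],[0,0,0]],
  [[0,0,0],[0,0,0]],
  [[0,0,0],[0,0,0]],
  [[0,0,0],[0,0,0]],
  [[0,0,0],[0,0,0]],
  [[0,0,0],[0,0,0]],
  [[0,0,0],[0,0,0]],
  [[0,0,0],[0,0,0]],
  [[0,0,0],[0,0,0]],
], gripper=1)

```text
time: 26.45
ee_pos: [0.4936, 0.0806, 0.1076]
orientation: [-3.027, -0.0, 0.899]
contact_force: [0.9, -0.6, 0.0]
opening: 0.169
```

```bash
python3 - <<'E'
from h import *
st()
R,p=pose(); print((R.T@np.array([0,0,.1])/.8).round(4))
E
```

```text
26.45 [0.4936 0.0806 0.1076] [-3.027 -0.     0.899] F [ 0.9 -0.6  0. ] op 0.169
[ 0.     -0.0143 -0.1242]
```

Request:
move_arm([
  [[0,-0.001,-0.01],[0,0,0]],
  [[0,-0.0025,-0.022],[0,0,0]],
  [[0,-0.005,-0.04],[0,0,0]],
  [[0,-0.008,-0.07],[0,0,0]],
  [[0,-0.012,-0.1],[0,0,0]],
  [[0,-0.0165,-0.14],[0,0,0]],
  [[0,-0.0165,-0.14],[0,0,0]],
  [[0,-0.0165,-0.14],[0,0,0]],
])

```text
time: 27.45
ee_pos: [0.4928, 0.0808, 0.2201]
orientation: [-3.027, 0.0, 0.899]
contact_force: [-0.2, 0.0, -1.3]
opening: 0.168
```

```bash
python3 - <<'E'
from h import *
st()
snap('wrist','w17.png'); crop('side','s17c.png',100,260,200,400,4); snap('top','t17.png')
E
```

```text
27.45 [0.4928 0.0808 0.2201] [-3.027  0.     0.899] F [-0.2  0.  -1.3] op 0.168
```

View pics/w17.png

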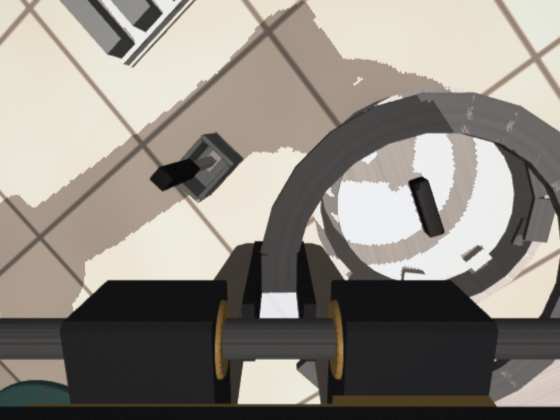

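View pics/s17c.png

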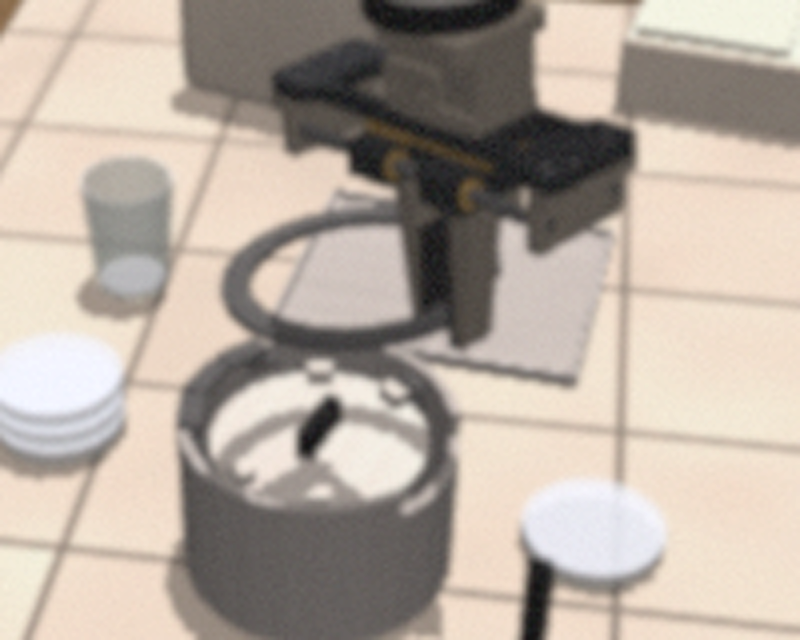

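View pics/t17.png

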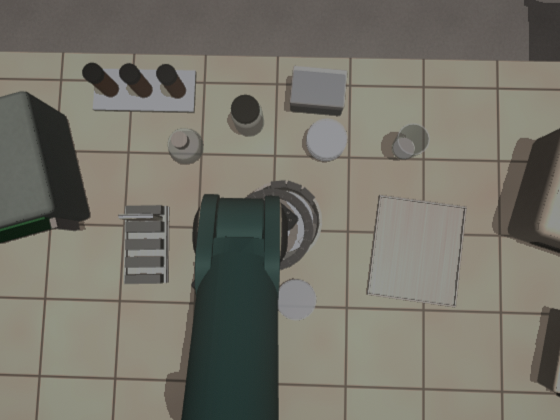

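```bash
python3 - <<'E'
from h import *
im=cv2.imread('pics/t17.png')
cv2.imwrite('pics/t17c.png',cv2.convertScaleAbs(cv2.resize(im[185:315,355:480],None,fx=4.5,fy=4.5,interpolation=cv2.INTER_CUBIC),alpha=1.8))
E
```

```text
(no output)
```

View pics/t17c.png

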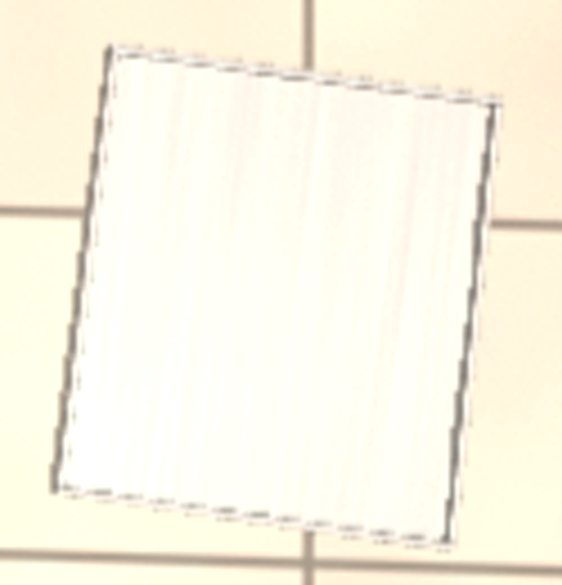

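```bash
cat >> h.py <<'E'
def ff(p,m=0.0):  # tray corners order: TL,TR,BR,BL in top image
    return fit('top',[[.115,.1,.01],[.115,-.1,.01],[-.115,-.1,.01],[-.115,.1,.01]],p,[.52,-.285,-.1])
E
python3 - <<'E'
from h import *
cv=lambda u,v:[355+u/4.5,185+v/4.5]
t,r=ff([cv(109,47),cv(497,101),cv(448,544),cv(52,489)]); print(t,r)
# ring pose in tool frame (nominal): centre at +y 0.068, z -0.006+..; target centre at tray centre
psi=np.pi/2+t[2]   # tool y along tray x
T=Rd(psi); tc=np.array([t[0],t[1],0])
tgt=lambda z: tc-.068*T[:,1]+np.array([0,0,z])
print('target',tgt(.12),psi)
st(); print(rel(tgt(.22),T))
E
```

```text
[ 0.51771358 -0.28571443 -0.11524924] [[0.4, 1.1], [0.4, 1.0], [0.3, 1.4], [0.3, 0.7]]
target [ 0.45016469 -0.27789482  0.12      ] 1.4555470840090121
27.6 [0.4926 0.0807 0.2193] [-3.026e+00  2.000e-03  8.990e-01] F [-0.1 -0.2 -1. ] op 0.164
([-0.3838, 0.2359, -0.0276], [-0.0721, -0.0194, -0.3541])
```

Request:
move_arm([
  [[-0.384,0.236,-0.028],[-0.072,-0.019,-0.354]],
  [[-0.384,0.236,-0.028],[-0.072,-0.019,-0.354]],
  [[-0.384,0.236,-0.028],[-0.072,-0.019,-0.354]],
  [[-0.384,0.236,-0.028],[-0.072,-0.019,-0.354]],
  [[-0.384,0.236,-0.028],[-0.072,-0.019,-0.354]],
  [[-0.384,0.236,-0.028],[-0.072,-0.019,-0.354]],
  [[-0.384,0.236,-0.028],[-0.072,-0.019,-0.354]],
  [[-0.384,0.236,-0.028],[-0.072,-0.019,-0.354]],
  [[-0.384,0.236,-0.028],[-0.072,-0.019,-0.354]],
  [[-0.384,0.236,-0.028],[-0.072,-0.019,-0.354]],
])

```text
time: 28.85
ee_pos: [0.4513, -0.2767, 0.2209]
orientation: [3.14, -0.002, 1.458]
contact_force: [-1.1, -0.4, -1.0]
opening: 0.169
```

```bash
python3 - <<'E'
from h import *
st()
snap('wrist','w18.png'); crop('side','s18c.png',60,220,220,420,4); snap('top','t18.png')
E
```

```text
28.85 [ 0.4513 -0.2767  0.2209] [ 3.140e+00 -2.000e-03  1.458e+00] F [-1.1 -0.4 -1. ] op 0.169
```

View pics/w18.png

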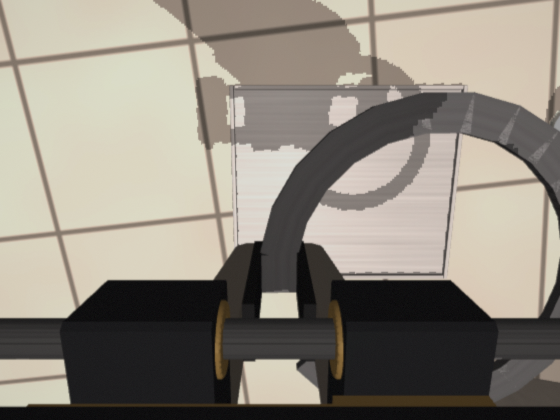

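View pics/s18c.png

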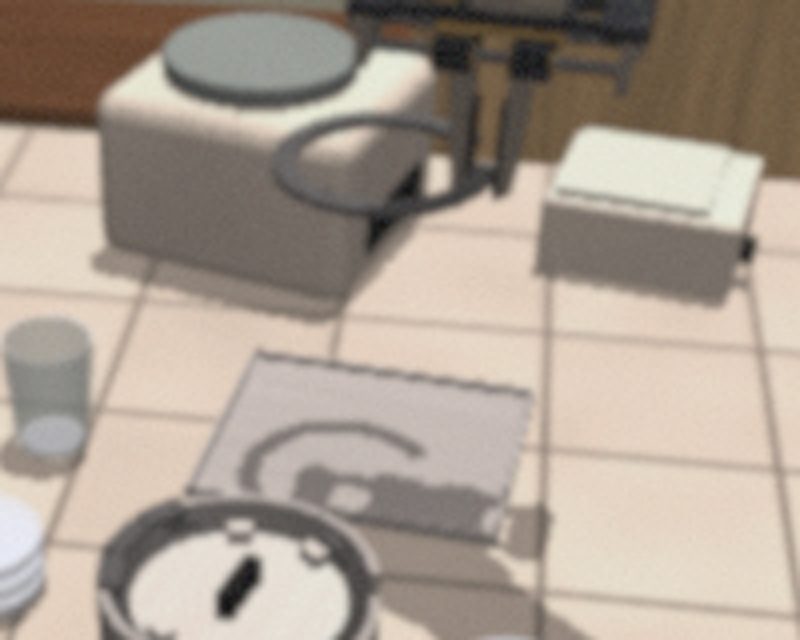

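View pics/t18.png

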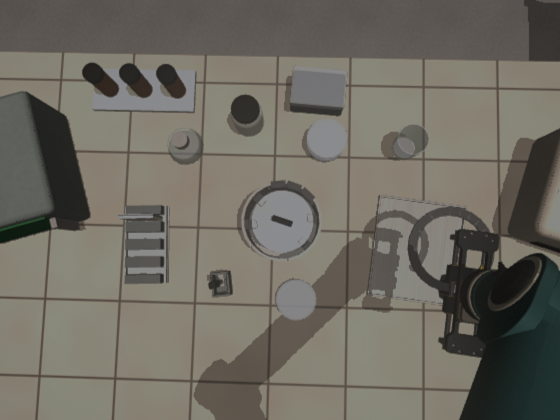

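```bash
python3 - <<'E'
from h import *
im=cv2.imread('pics/w18.png')
cv2.imwrite('pics/w18c.png',cv2.convertScaleAbs(cv2.resize(im[80:300,240:560],None,fx=2.5,fy=2.5,interpolation=cv2.INTER_CUBIC),alpha=1.5,beta=30))
E
```

```text
(no output)
```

View pics/w18c.png

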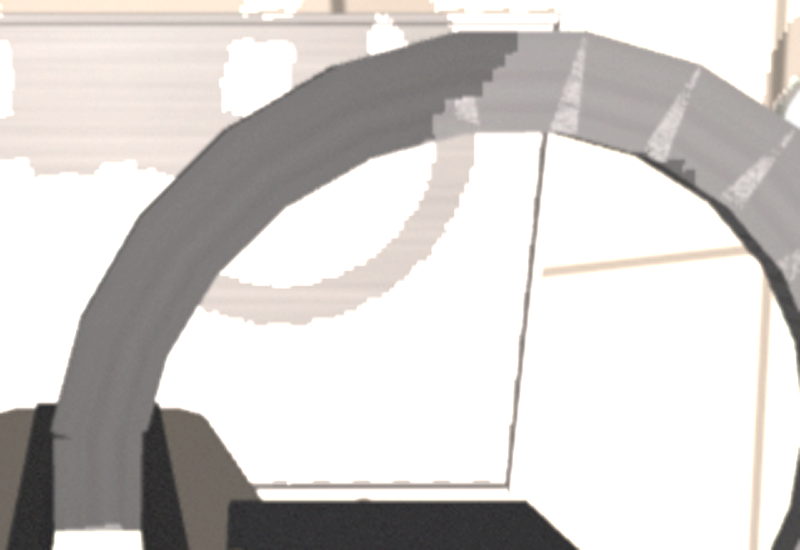

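```bash
python3 - <<'E'
from ringfit import *
cv=lambda u,v:(240+u/2.5,80+v/2.5)
arc=[cv(*p) for p in [(53,435),(80,320),(140,215),(230,125),(325,70),(455,33),(585,33),(700,67)]]
d=np.radians
ends=[(cv(53,525),.076,d(165)),(cv(143,525),.060,d(165))]
C=cam('wrist');R0,p0=pose()
c0=p0+.068*R0[:,1]-.0*R0[:,2]; 
for z in (.222,.227,.232):
    x,r=ringfit(C,arc,ends,[c0[0],c0[1],z,0,0,.25])
    print(x.round(4),np.abs(r).max().round(1), 'tool', (R0.T@(x[:3]-p0)).round(4))
E
```

```text
[ 0.5172 -0.2829  0.2265  0.013   0.0024  0.3028] 1.4 tool [ 0.002   0.0663 -0.0053]
[ 0.5172 -0.283   0.2284 -0.0017 -0.      0.2898] 1.3 tool [ 0.0019  0.0663 -0.0072]
[ 0.5171 -0.2832  0.2312 -0.025  -0.0015  0.2704] 1.2 tool [ 0.0017  0.0662 -0.01  ]
```

Request:
move_arm([
  [[0,0,0.06],[0,0,0]],
  [[0,0,0.12],[0,0,0]],
  [[0,0,0.18],[0,0,0]],
  [[0,0,0.22],[0,0,0]],
  [[0,0,0.24],[0,0,0]],
  [[0,0,0.25],[0,0,0]],
  [[0,0,0.26],[0,0,0]],
  [[0,0,0.265],[0,0,0]],
  [[0,0,0.265],[0,0,0]],
  [[0,0,0.265],[0,0,0]],
])

```text
time: 30.25
ee_pos: [0.4516, -0.2778, 0.0095]
orientation: [3.139, -0.001, 1.455]
contact_force: [0.1, -0.0, -0.6]
opening: 0.162
```

```bash
python3 - <<'E'
from h import *
st()
snap('wrist','w19.png'); crop('side','s19c.png',100,220,220,370,5)
E
```

```text
30.25 [ 0.4516 -0.2778  0.0095] [ 3.139e+00 -1.000e-03  1.455e+00] F [ 0.1 -0.  -0.6] op 0.162
```

View pics/w19.png

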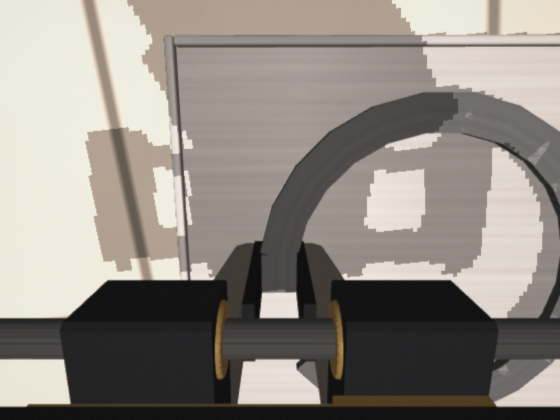

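View pics/s19c.png

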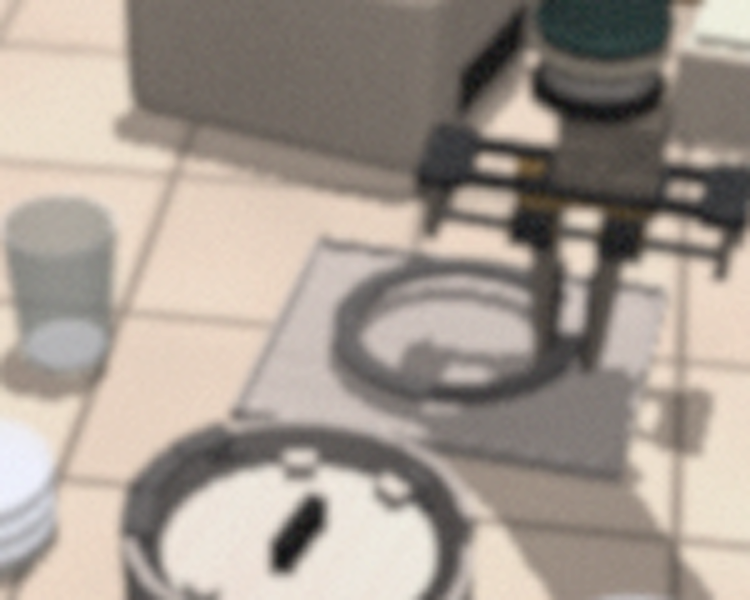

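Ring is centred over the tray, level. A bit lower, then release partially.

Request:
move_arm([
  [[0,0,0.002],[0,0,0]],
  [[0,0,0.004],[0,0,0]],
  [[0,0,0.004],[0,0,0]],
])

```text
time: 30.72
ee_pos: [0.4512, -0.2776, 0.0056]
orientation: [3.14, -0.002, 1.455]
contact_force: [-0.0, -0.4, -1.2]
opening: 0.166
```

Request:
move_arm([
  [[0,0,0],[0,0,0]],
  [[0,0,0],[0,0,0]],
  [[0,0,0],[0,0,0]],
  [[0,0,0],[0,0,0]],
  [[0,0,-0.02],[0,0,0]],
  [[0,0,-0.06],[0,0,0]],
  [[0,0,-0.12],[0,0,0]],
  [[0,0,-0.18],[0,0,0]],
  [[0,0,-0.25],[0,0,0]],
  [[0,0,-0.25],[0,0,0]],
  [[0,0,-0.25],[0,0,0]],
], gripper=0.3)

```text
time: 32.1
ee_pos: [0.4506, -0.2775, 0.206]
orientation: [3.139, -0.002, 1.456]
contact_force: [0.1, 1.1, -1.5]
opening: 0.353
```

```bash
python3 - <<'E'
from h import *
st()
snap('wrist','w20.png'); crop('side','s20c.png',100,220,220,370,5)
print(rel([.52,.0,.28],Rd(np.radians(70))))
E
```

```text
32.1 [ 0.4506 -0.2775  0.206 ] [ 3.139e+00 -2.000e-03  1.456e+00] F [ 0.1  1.1 -1.5] op 0.353
([0.3547, 0.0469, -0.0933], [-0.0004, -0.0014, 0.1487])
```

View pics/w20.png

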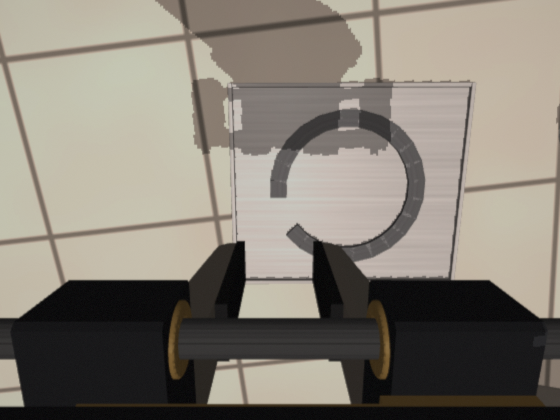

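View pics/s20c.png

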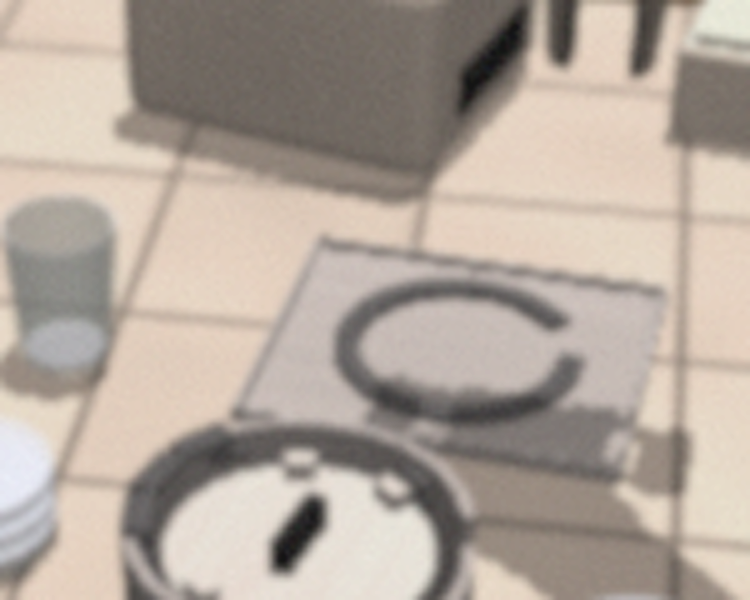

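```bash
python3 - <<'E'
from h import *
print(rel([.562,-.004,.25],Rd(np.radians(74))))
E
```

```text
([0.3557, 0.0997, -0.0559], [-0.0004, -0.0015, 0.1043])
```

Request:
move_arm([
  [[0.356,0.1,-0.056],[0,0,0.104]],
  [[0.356,0.1,-0.056],[0,0,0.104]],
  [[0.356,0.1,-0.056],[0,0,0.104]],
  [[0.356,0.1,-0.056],[0,0,0.104]],
  [[0.356,0.1,-0.056],[0,0,0.104]],
  [[0.356,0.1,-0.056],[0,0,0.104]],
  [[0.356,0.1,-0.056],[0,0,0.104]],
  [[0.356,0.1,-0.056],[0,0,0.104]],
  [[0.356,0.1,-0.056],[0,0,0.104]],
], gripper=-0.4)

```text
time: 33.33
ee_pos: [0.5627, -0.0057, 0.251]
orientation: [3.14, -0.002, 1.29]
contact_force: [-0.1, 0.2, 0.8]
opening: 0.701
```

```bash
python3 - <<'E'
from h import *
st()
snap('wrist','w21.png'); im=cv2.imread('pics/w21.png')
cv2.imwrite('pics/w21c.png',cv2.convertScaleAbs(cv2.resize(im[50:250,180:420],None,fx=3,fy=3,interpolation=cv2.INTER_CUBIC),alpha=1.3,beta=0))
E
```

```text
33.325 [ 0.5627 -0.0057  0.251 ] [ 3.14e+00 -2.00e-03  1.29e+00] F [-0.1  0.2  0.8] op 0.701
```

View pics/w21c.png

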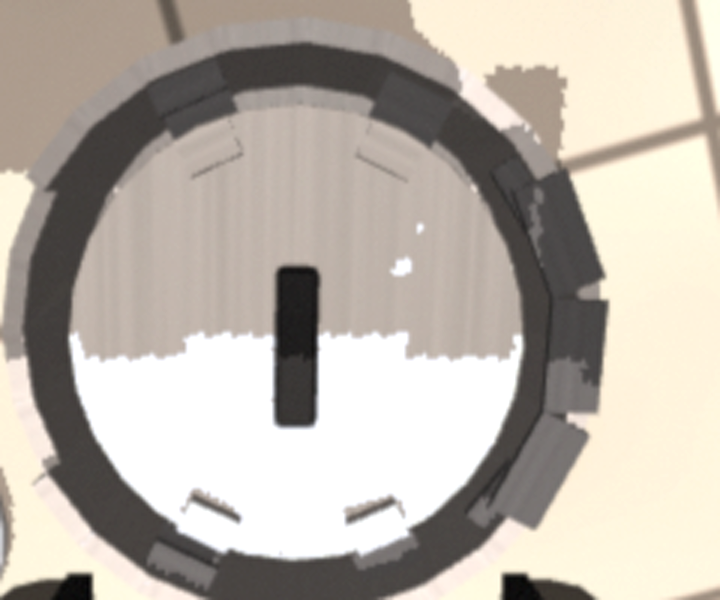

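```bash
python3 - <<'E'
from h import *
cv=lambda u,v:(180+u/3,50+v/3)
C=cam('wrist')
k=pix2w('wrist',*cv(296.5,346),.110,C); print(k)
W=np.array([pix2w('wrist',*cv(u,v),.092,C)[:2] for u,v in [(70,340),(105,205),(522,340),(300,558),(200,537),(420,530),(490,450),(480,190),(90,440)]])
A=np.c_[2*W,np.ones(len(W))]; s=np.linalg.lstsq(A,(W**2).sum(1),rcond=None)[0]; print('lid circle',s[:2],np.sqrt(s[2]+s[0]**2+s[1]**2))
print(rel([k[0],k[1],.0955],Rd(1.285)))
R,p=pose();print(R@np.array([0,0,.1]))
E
```

```text
[0.57009524 0.02420931 0.11      ]
lid circle [0.56985326 0.02345826] 0.0662963476012765
([0.0378, -0.0018, 0.1946], [0.0009, -0.0011, 0.0033])
[ 0.00018417  0.00012504 -0.09999975]
```

Request:
move_arm([
  [[0.038,-0.002,0.04],[0,0,0.003]],
  [[0.038,-0.002,0.08],[0,0,0.003]],
  [[0.038,-0.002,0.13],[0,0,0.003]],
  [[0.038,-0.002,0.165],[0,0,0.003]],
  [[0.038,-0.002,0.185],[0,0,0.003]],
  [[0.038,-0.002,0.194],[0,0,0.003]],
  [[0.038,-0.002,0.1945],[0,0,0.003]],
  [[0.038,-0.002,0.1945],[0,0,0.003]],
])

```text
time: 34.38
ee_pos: [0.571, 0.0256, 0.0966]
orientation: [3.138, -0.003, 1.287]
contact_force: [0.1, -0.9, -0.4]
opening: 0.702
```

Request:
move_arm([
  [[0,0,0],[0,0,0]],
  [[0,0,0],[0,0,0]],
  [[0,0,0],[0,0,0]],
  [[0,0,0],[0,0,0]],
  [[0,0,0],[0,0,0]],
  [[0,0,0],[0,0,0]],
  [[0,0,0],[0,0,0]],
  [[0,0,0],[0,0,0]],
  [[0,0,0],[0,0,0]],
  [[0,0,0],[0,0,0]],
], gripper=1)

```text
time: 35.62
ee_pos: [0.5703, 0.0255, 0.0957]
orientation: [3.14, -0.002, 1.287]
contact_force: [0.1, -0.9, -0.7]
opening: 0.128
```

Request:
move_arm([
  [[0,0,-0.005],[0,0,0]],
  [[0,0,-0.01],[0,0,0]],
  [[0,0,-0.02],[0,0,0]],
  [[0,0,-0.035],[0,0,0]],
  [[0,0,-0.06],[0,0,0]],
  [[0,0,-0.09],[0,0,0]],
  [[0,0,-0.13],[0,0,0]],
  [[0,0,-0.17],[0,0,0]],
  [[0,0,-0.17],[0,0,0]],
])

```text
time: 36.75
ee_pos: [0.5716, 0.0253, 0.2348]
orientation: [3.135, -0.005, 1.287]
contact_force: [0.1, -0.3, -2.0]
opening: 0.129
```

```bash
python3 - <<'E'
from h import *
st()
snap('wrist','w22.png'); crop('side','s22c.png',90,250,200,400,4); snap('top','t22.png')
E
```

```text
36.75 [0.5716 0.0253 0.2348] [ 3.135 -0.005  1.287] F [ 0.1 -0.3 -2. ] op 0.129
```

View pics/w22.png

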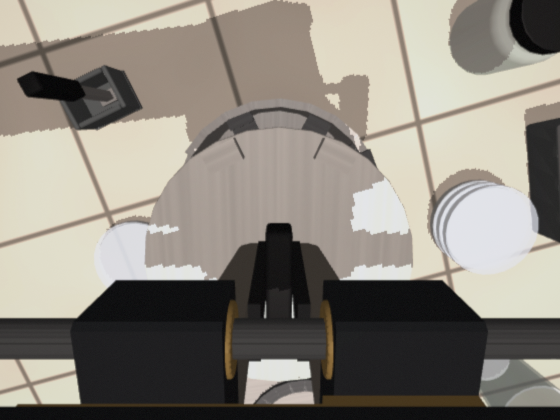

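View pics/s22c.png

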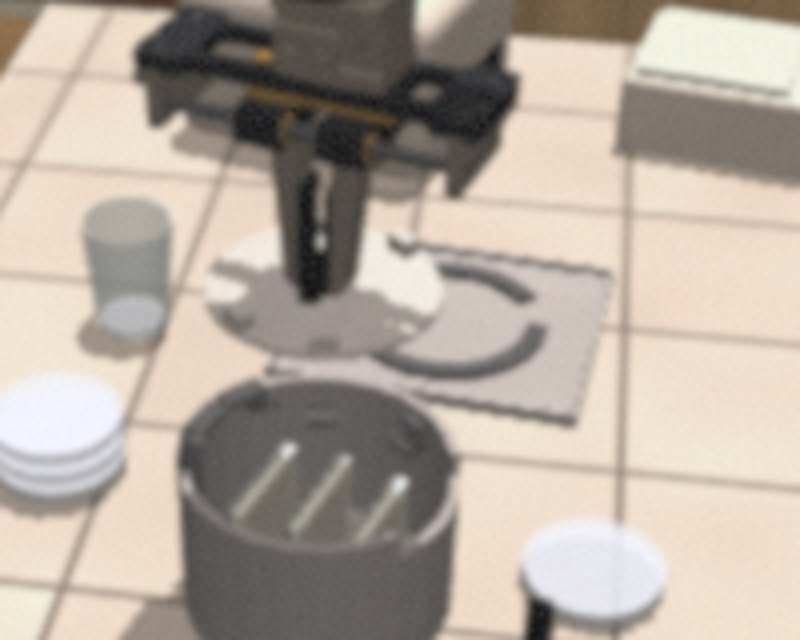

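View pics/t22.png

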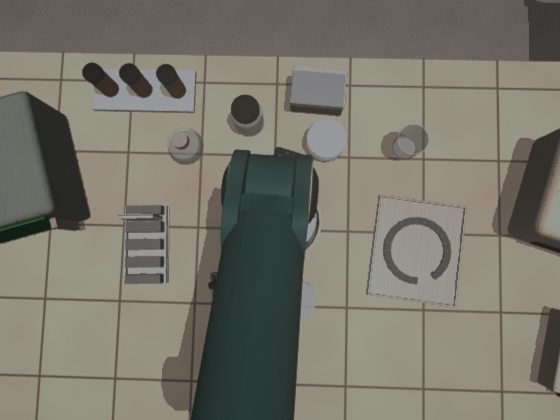

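```bash
python3 - <<'E'
from h import *
print(rel([.5177,-.285,.16],Rd(1.287)),rel([.5177,-.285,.019],Rd(1.287)));st()
E
```

```text
([-0.3907, 0.0468, 0.088], [0.0001, -0.0009, 0.0003]) ([-0.3909, 0.0467, 0.2642], [0.0001, -0.0009, 0.0003])
36.9 [0.5691 0.0254 0.2308] [ 3.141e+00 -1.000e-03  1.287e+00] F [ 0.1  0.5 -1.6] op 0.126
```

Request:
move_arm([
  [[-0.39,0.047,0.03],[0,0,0]],
  [[-0.39,0.047,0.03],[0,0,0]],
  [[-0.39,0.047,0.05],[0,0,0]],
  [[-0.39,0.047,0.07],[0,0,0]],
  [[-0.39,0.047,0.088],[0,0,0]],
  [[-0.39,0.047,0.088],[0,0,0]],
  [[-0.39,0.047,0.088],[0,0,0]],
  [[-0.39,0.047,0.088],[0,0,0]],
])

```text
time: 37.9
ee_pos: [0.5199, -0.2825, 0.1607]
orientation: [3.14, -0.003, 1.29]
contact_force: [0.3, -0.2, -2.0]
opening: 0.122
```

```bash
python3 - <<'E'
from h import *
st()
snap('wrist','w23.png'); snap('top','t23.png'); snap('side','s23.png')
print(rel([.5177,-.285,.019],Rd(1.287)))
E
```

```text
37.9 [ 0.5199 -0.2825  0.1607] [ 3.14e+00 -3.00e-03  1.29e+00] F [ 0.3 -0.2 -2. ] op 0.122
([-0.0038, -0.0024, 0.1778], [0.0016, -0.0017, 0.002])
```

View pics/t23.png

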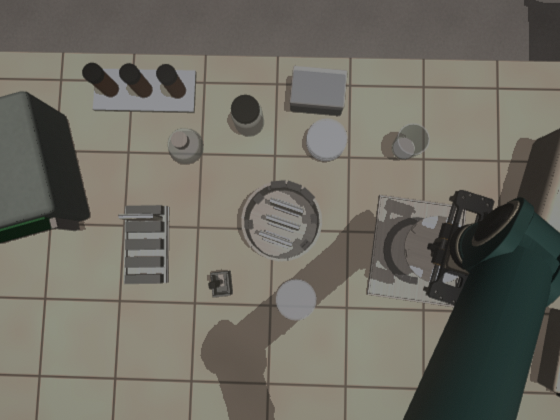

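View pics/s23.png

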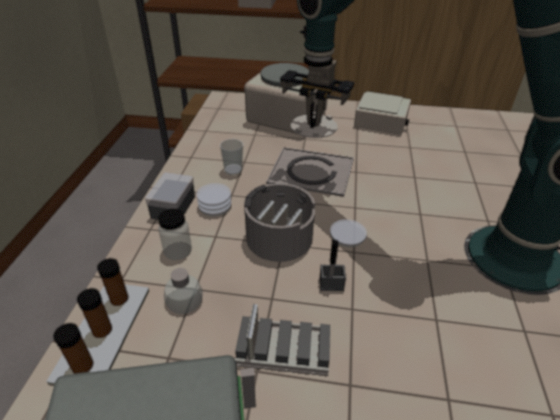

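View pics/w23.png

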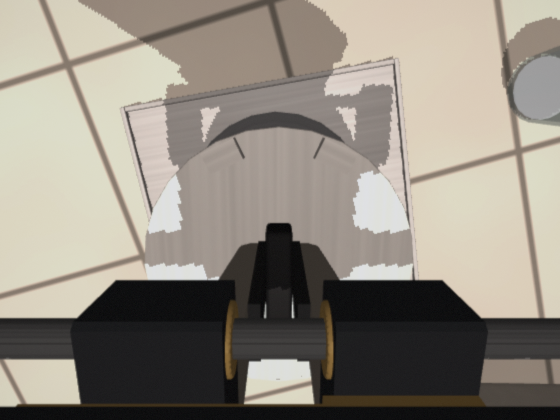

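Request:
move_arm([
  [[-0.003,-0.002,0.05],[0,0,0]],
  [[-0.003,-0.002,0.1],[0,0,0]],
  [[-0.003,-0.002,0.14],[0,0,0]],
  [[-0.003,-0.002,0.16],[0,0,0]],
  [[-0.003,-0.002,0.17],[0,0,0]],
  [[-0.003,-0.002,0.176],[0,0,0]],
  [[-0.003,-0.002,0.178],[0,0,0]],
  [[-0.003,-0.002,0.178],[0,0,0]],
])

```text
time: 39.05
ee_pos: [0.5174, -0.2865, 0.0189]
orientation: [3.139, -0.002, 1.287]
contact_force: [0.9, -0.9, -1.5]
opening: 0.132
```

Request:
move_arm([
  [[0,0,0],[0,0,0]],
  [[0,0,0],[0,0,0]],
  [[0,0,0],[0,0,0]],
  [[0,0,0],[0,0,0]],
  [[0,0,-0.02],[0,0,0]],
  [[0,0,-0.06],[0,0,0]],
  [[0,0,-0.12],[0,0,0]],
  [[0,0,-0.18],[0,0,0]],
  [[0,0,-0.25],[0,0,0]],
  [[0,0,-0.28],[0,0,0]],
  [[0,0,-0.28],[0,0,0]],
], gripper=-0.3)

```text
time: 40.42
ee_pos: [0.5175, -0.2873, 0.2453]
orientation: [3.135, -0.002, 1.287]
contact_force: [-0.6, -0.1, -1.3]
opening: 0.65
```

```bash
python3 - <<'E'
from h import *
st()
snap('wrist','w24.png'); crop('side','s24c.png',100,240,220,370,4.5)
print(rel([.566,-.005,.25],Rd(np.radians(74))))
E
```

```text
40.425 [ 0.5175 -0.2873  0.2453] [ 3.135e+00 -2.000e-03  1.287e+00] F [-0.6 -0.1 -1.3] op 0.65
([0.3549, -0.0384, -0.0092], [0.0008, -0.0015, -0.0027])
```

View pics/w24.png

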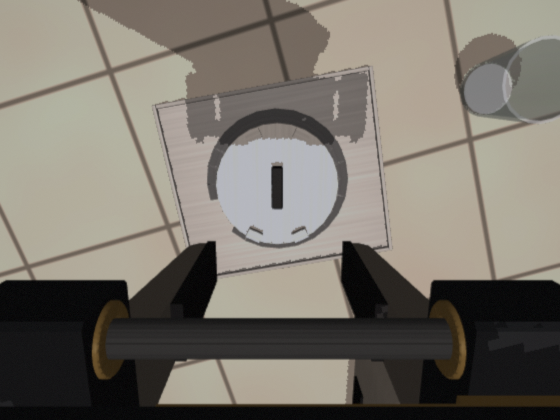

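View pics/s24c.png

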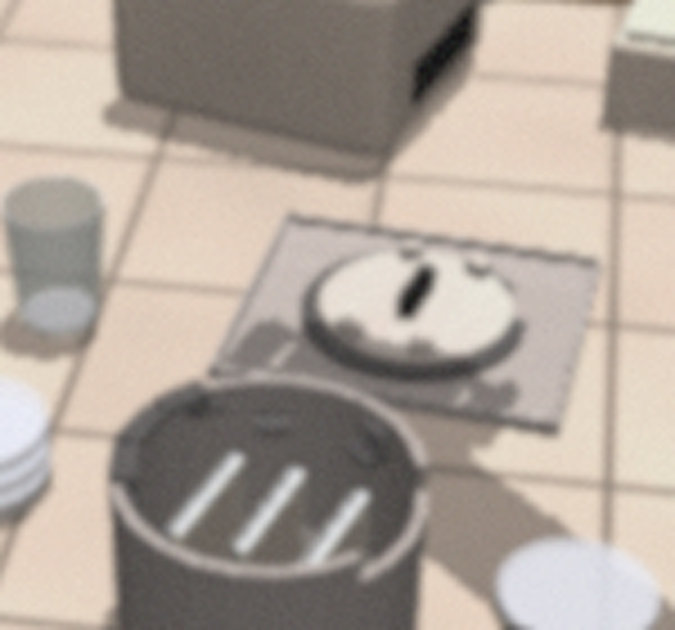

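Request:
move_arm([
  [[0.355,-0.038,-0.02],[0,0,-0.02]],
  [[0.355,-0.038,-0.02],[0,0,-0.02]],
  [[0.355,-0.038,-0.02],[0,0,-0.02]],
  [[0.355,-0.038,-0.02],[0,0,-0.02]],
  [[0.355,-0.038,-0.02],[0,0,-0.02]],
  [[0.355,-0.038,-0.02],[0,0,-0.02]],
  [[0.355,-0.038,-0.02],[0,0,-0.02]],
  [[0.355,-0.038,-0.02],[0,0,-0.02]],
  [[0.355,-0.038,-0.02],[0,0,-0.02]],
])

```text
time: 41.65
ee_pos: [0.5666, -0.0067, 0.2587]
orientation: [3.14, -0.002, 1.316]
contact_force: [0.6, 0.1, 0.3]
opening: 0.653
```

```bash
python3 - <<'E'
from h import *
st()
snap('wrist','w25.png'); im=cv2.imread('pics/w25.png')
cv2.imwrite('pics/w25c.png',cv2.convertScaleAbs(cv2.resize(im[60:260,160:400],None,fx=3,fy=3,interpolation=cv2.INTER_CUBIC),alpha=1.3,beta=0))
E
```

```text
41.65 [ 0.5666 -0.0067  0.2587] [ 3.140e+00 -2.000e-03  1.316e+00] F [0.6 0.1 0.3] op 0.653
```

View pics/w25c.png

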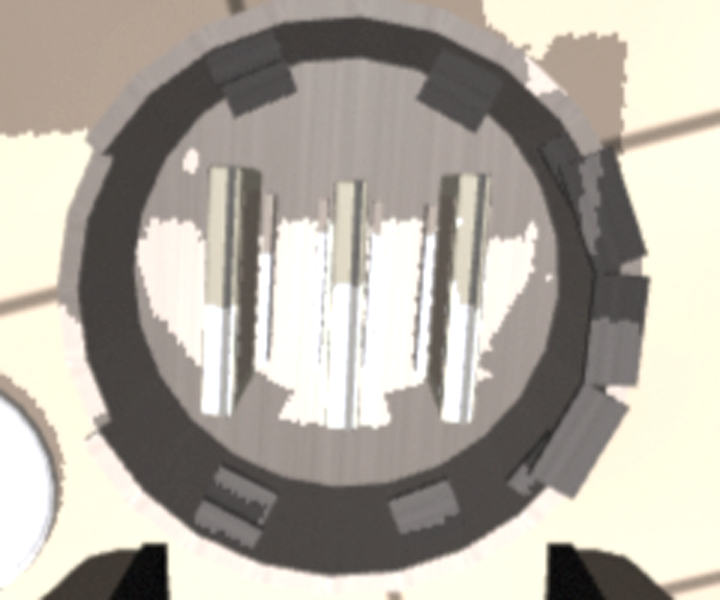

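```bash
python3 - <<'E'
from h import *
cv=lambda u,v:(160+u/3,60+v/3)
C=cam('wrist')
D={'L':[(210,168),(243,168),(235,415),(202,415)],'M':[(336,181),(366,181),(358,428),(328,428)],'R':[(458,174),(490,174),(475,422),(443,422)]}
for k,q in D.items():
    m=[[-.005,.038,.081],[.005,.038,.081],[.005,-.038,.081],[-.005,-.038,.081]]
    x,r=fit('wrist',m,[cv(*p) for p in q],[.57,.02,-.3],C); print(k,x.round(4),r)
    print('rowctr', pix2w('wrist',*cv(*np.mean(q,0)),.081,C))
E
```

```text
L [ 0.5342  0.0359 -0.3124] [[0.1, 0.8], [0.1, 0.1], [0.2, 0.8], [0.2, 0.2]]
rowctr [0.53451225 0.03680119 0.081     ]
M [ 0.57    0.0225 -0.2871] [[0.6, 0.5], [0.6, 0.1], [0.3, 0.5], [0.3, 0.2]]
rowctr [0.57027074 0.02345573 0.081     ]
R [ 0.6058  0.0153 -0.2906] [[0.3, 0.5], [0.2, 0.0], [0.0, 0.5], [0.0, 0.1]]
rowctr [0.60611005 0.01621655 0.081     ]
```

```bash
python3 - <<'E'
from h import *
print(rel([.512,.285,.26],Rd(np.radians(90))))
E
```

```text
([0.3355, -0.1576, -0.0013], [0.0011, -0.0009, -0.1616])
```

Request:
move_arm([
  [[0.335,-0.158,-0.002],[0,0,-0.162]],
  [[0.335,-0.158,-0.002],[0,0,-0.162]],
  [[0.335,-0.158,-0.002],[0,0,-0.162]],
  [[0.335,-0.158,-0.002],[0,0,-0.162]],
  [[0.335,-0.158,-0.002],[0,0,-0.162]],
  [[0.335,-0.158,-0.002],[0,0,-0.162]],
  [[0.335,-0.158,-0.002],[0,0,-0.162]],
  [[0.335,-0.158,-0.002],[0,0,-0.162]],
], gripper=0.6)

```text
time: 42.7
ee_pos: [0.512, 0.2836, 0.2608]
orientation: [3.139, -0.001, 1.57]
contact_force: [0.3, -0.2, 0.2]
opening: 0.202
```

```bash
python3 - <<'E'
from h import *
st()
snap('wrist','w26.png'); im=cv2.imread('pics/w26.png')
cv2.imwrite('pics/w26c.png',cv2.convertScaleAbs(cv2.resize(im[40:260,130:430],None,fx=2.6,fy=2.6,interpolation=cv2.INTER_CUBIC),alpha=1.3,beta=0))
E
```

```text
42.7 [0.512  0.2836 0.2608] [ 3.139e+00 -1.000e-03  1.570e+00] F [ 0.3 -0.2  0.2] op 0.202
```

View pics/w26c.png

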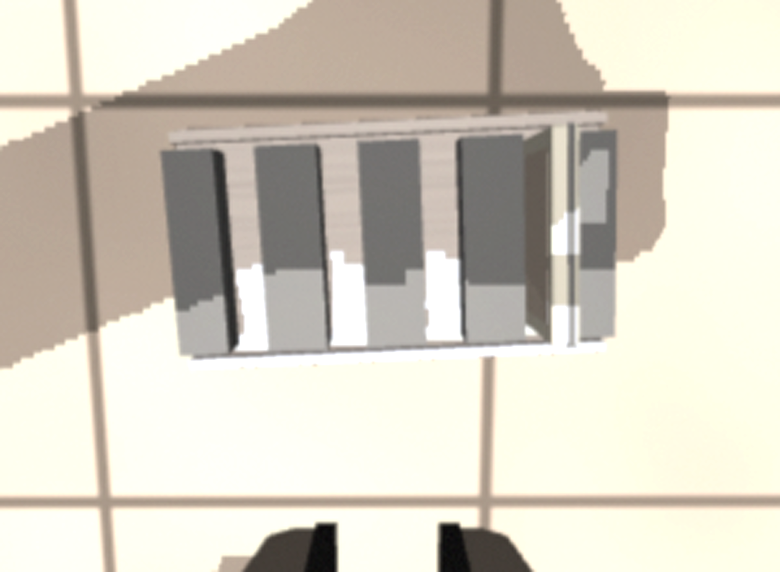

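```bash
python3 - <<'E'
from h import *
cv=lambda u,v:(130+u/2.6,40+v/2.6)
C=cam('wrist')
pts=[];pix=[]
for a,b,q in [(-.052,-.028,[(255,147),(318,145),(325,350),(268,350)]),(-.012,.012,[(358,141),(418,140),(425,346),(368,346)]),(.028,.052,[(460,137),(523,135),(527,340),(467,342)])]:
    pts+=[[a,.04,.036],[b,.04,.036],[b,-.04,.036],[a,-.04,.036]]; pix+=[cv(*p) for p in q]
x,r=fit('wrist',pts,pix,[.51,.33,0.],C); print(x.round(4),r)
c,s=np.cos(x[2]),np.sin(x[2])
for sx in (-.06,-.02,.02,.06): print(sx,(x[0]+c*sx,x[1]+s*sx), w2pix('wrist',[x[0]+c*sx,x[1]+s*sx,.006],C))
q=[(552,124),(580,123),(578,347),(552,347)]
print(fit('wrist',[[-.005,.038,.082],[.005,.038,.082],[.005,-.038,.082],[-.005,-.038,.082]],[cv(*p) for p in q],[.57,.33,0],C))
E
```

```text
[0.5138 0.3365 0.0419] [[0.5, 0.5], [0.8, 0.8], [0.9, 0.1], [0.0, 0.8], [0.3, 0.1], [0.6, 0.6], [0.6, 0.2], [0.4, 0.8], [0.5, 0.1], [0.3, 0.4], [0.6, 0.5], [0.4, 0.7]]
-0.06 (np.float64(0.4538601126245835), np.float64(0.3340307168031643)) [226.45944758 135.90135934]
-0.02 (np.float64(0.4938250828324858), np.float64(0.3357043823257473)) [262.67474245 134.34560565]
0.02 (np.float64(0.5337900530403881), np.float64(0.33737804784833025)) [298.93981353 132.78771365]
0.06 (np.float64(0.5737550232482903), np.float64(0.3390517133709132)) [335.25476349 131.22767893]
(array([0.57348764, 0.34074609, 0.03730097]), [[0.3, 0.1], [0.3, 0.0], [0.4, 0.3], [0.4, 0.1]])
```

```bash
python3 - <<'E'
from h import *
print(rel([.570,.0228,.15],Rd(1.27)))
E
```

```text
([-0.3263, 0.0725, 0.1384], [0.0014, -0.0009, 0.191])
```

Request:
move_arm([
  [[-0.326,0.0725,0.06],[0,0,0.191]],
  [[-0.326,0.0725,0.06],[0,0,0.191]],
  [[-0.326,0.0725,0.06],[0,0,0.191]],
  [[-0.326,0.0725,0.08],[0,0,0.191]],
  [[-0.326,0.0725,0.138],[0,0,0.191]],
  [[-0.326,0.0725,0.138],[0,0,0.191]],
  [[-0.326,0.0725,0.138],[0,0,0.191]],
  [[-0.326,0.0725,0.138],[0,0,0.191]],
])

```text
time: 43.75
ee_pos: [0.5713, 0.0267, 0.152]
orientation: [3.137, -0.004, 1.275]
contact_force: [0.4, 0.8, 0.1]
opening: 0.2
```

```bash
python3 - <<'E'
from h import *
st()
snap('wrist','w27.png'); print(rel([.570,.0228,.05],Rd(1.27)))
E
```

```text
43.75 [0.5713 0.0267 0.152 ] [ 3.137 -0.004  1.275] F [0.4 0.8 0.1] op 0.2
([-0.0056, -0.0004, 0.1274], [0.0027, -0.0026, 0.0034])
```

View pics/w27.png

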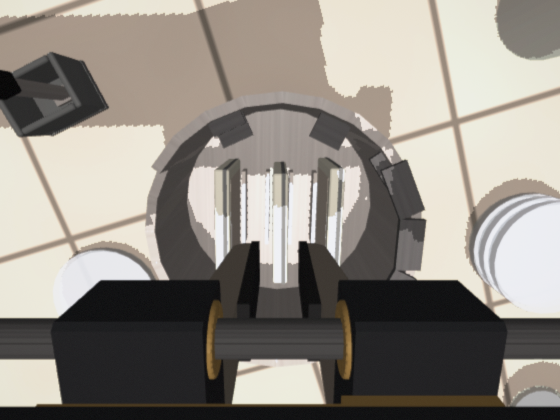

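Request:
move_arm([
  [[-0.0045,0,0.01],[0.001,-0.001,0.003]],
  [[-0.0045,0,0.03],[0.001,-0.001,0.003]],
  [[-0.0045,0,0.05],[0.001,-0.001,0.003]],
  [[-0.0045,0,0.07],[0.001,-0.001,0.003]],
  [[-0.0045,0,0.09],[0.001,-0.001,0.003]],
  [[-0.0045,0,0.105],[0.001,-0.001,0.003]],
  [[-0.0045,0,0.12],[0.001,-0.001,0.003]],
  [[-0.0045,0,0.127],[0.001,-0.001,0.003]],
  [[-0.0045,0,0.127],[0.001,-0.001,0.003]],
])

```text
time: 44.92
ee_pos: [0.5691, 0.0218, 0.0482]
orientation: [-3.141, -0.0, 1.268]
contact_force: [0.1, 0.3, -0.3]
opening: 0.201
```

Request:
move_arm([
  [[0,0,0],[0,0,0]],
  [[0,0,0],[0,0,0]],
  [[0,0,0],[0,0,0]],
  [[0,0,0],[0,0,0]],
  [[0,0,0],[0,0,0]],
  [[0,0,0],[0,0,0]],
], gripper=1)

```text
time: 45.68
ee_pos: [0.5695, 0.0219, 0.0488]
orientation: [3.141, -0.001, 1.268]
contact_force: [-0.3, 0.2, 4.7]
opening: 0.108
```

Request:
move_arm([
  [[0,0,-0.01],[0,0,0]],
  [[0,0,-0.03],[0,0,0]],
  [[0,0,-0.06],[0,0,0]],
  [[0,0,-0.09],[0,0,0]],
  [[0,0,-0.12],[0,0,0]],
  [[0,0,-0.15],[0,0,0]],
  [[0,0,-0.18],[0,0,0]],
  [[0,0,-0.18],[0,0,0]],
  [[0,0,-0.18],[0,0,0]],
])

```text
time: 46.8
ee_pos: [0.5686, 0.0218, 0.192]
orientation: [-3.141, -0.0, 1.269]
contact_force: [-0.5, -0.7, -1.3]
opening: 0.105
```

```bash
python3 - <<'E'
from h import *
st()
snap('wrist','w28.png'); crop('side','s28c.png',90,250,200,400,4)
E
```

```text
46.8 [0.5686 0.0218 0.192 ] [-3.141 -0.     1.269] F [-0.5 -0.7 -1.3] op 0.105
```

View pics/w28.png

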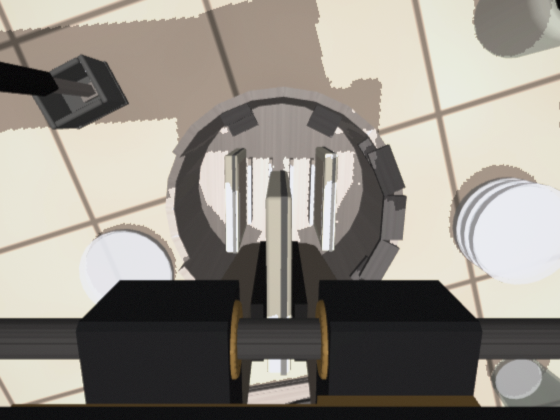

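View pics/s28c.png

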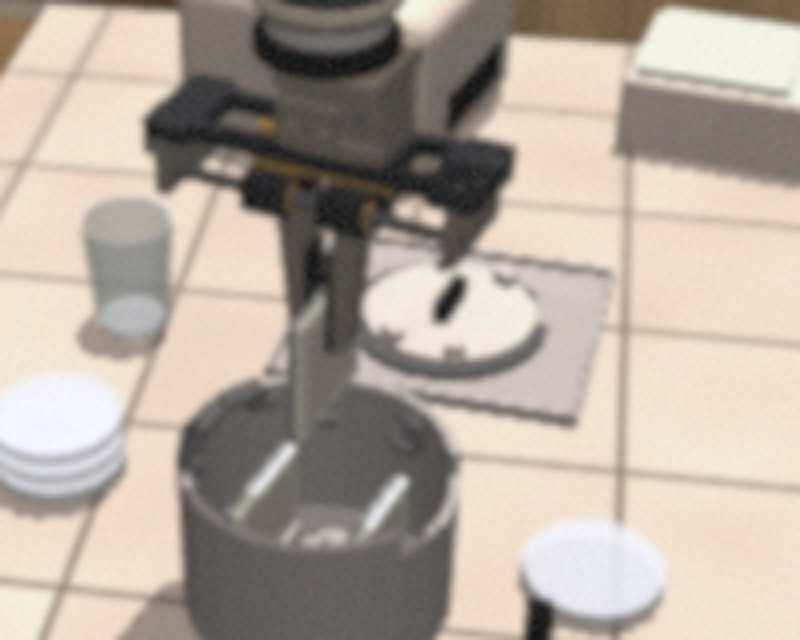

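```bash
python3 - <<'E'
from h import *
print(rel([.4938,.3357,.16],Rd(1.613)))
E
```

```text
([0.3469, -0.2058, 0.0394], [-0.0011, 0.0002, -0.2194])
```

Request:
move_arm([
  [[0.347,-0.206,-0.01],[0,0,-0.219]],
  [[0.347,-0.206,-0.01],[0,0,-0.219]],
  [[0.347,-0.206,0.0],[0,0,-0.219]],
  [[0.347,-0.206,0.02],[0,0,-0.219]],
  [[0.347,-0.206,0.03],[0,0,-0.219]],
  [[0.347,-0.206,0.039],[0,0,-0.219]],
  [[0.347,-0.206,0.039],[0,0,-0.219]],
  [[0.347,-0.206,0.039],[0,0,-0.219]],
  [[0.347,-0.206,0.039],[0,0,-0.219]],
  [[0.347,-0.206,0.039],[0,0,-0.219]],
])

```text
time: 48.15
ee_pos: [0.4953, 0.3348, 0.1619]
orientation: [3.141, -0.001, 1.61]
contact_force: [-0.2, 0.3, -1.4]
opening: 0.106
```

```bash
python3 - <<'E'
from h import *
st()
snap('wrist','w29.png'); crop('side','s29c.png',220,400,200,400,3.3); print(rel([.4938,.3357,.0505],Rd(1.613)))
E
```

```text
48.15 [0.4953 0.3348 0.1619] [ 3.141e+00 -1.000e-03  1.610e+00] F [-0.2  0.3 -1.4] op 0.106
([0.0004, -0.0015, 0.139], [0.0004, -0.0004, -0.001])
```

View pics/w29.png

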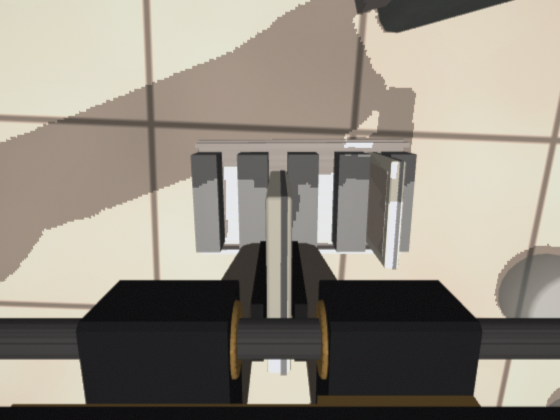

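View pics/s29c.png

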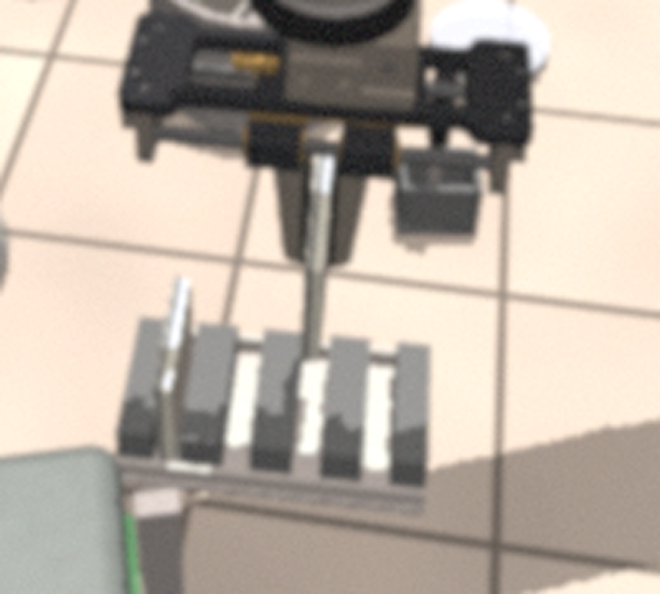

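Request:
move_arm([
  [[0,-0.0005,0.03],[0,0,-0.001]],
  [[0,-0.0005,0.06],[0,0,-0.001]],
  [[0,-0.0005,0.08],[0,0,-0.001]],
  [[0,-0.0005,0.09],[0,0,-0.001]],
  [[0,-0.0005,0.09],[0,0,-0.001]],
  [[0,-0.0005,0.09],[0,0,-0.001]],
])

```text
time: 49.0
ee_pos: [0.4947, 0.3362, 0.0901]
orientation: [3.14, -0.001, 1.614]
contact_force: [0.5, 0.1, -0.4]
opening: 0.104
```

```bash
python3 - <<'E'
from h import *
st()
crop('wrist','w30c.png',110,310,150,410,3); crop('side','s30c.png',220,400,200,400,3.3); print(rel([.4938,.3357,.0505],Rd(1.613)))
E
```

```text
49.0 [0.4947 0.3362 0.0901] [ 3.140e+00 -1.000e-03  1.614e+00] F [ 0.5  0.1 -0.4] op 0.104
([-0.0007, -0.0011, 0.0495], [0.0008, -0.0008, 0.0006])
```

View pics/w30c.png

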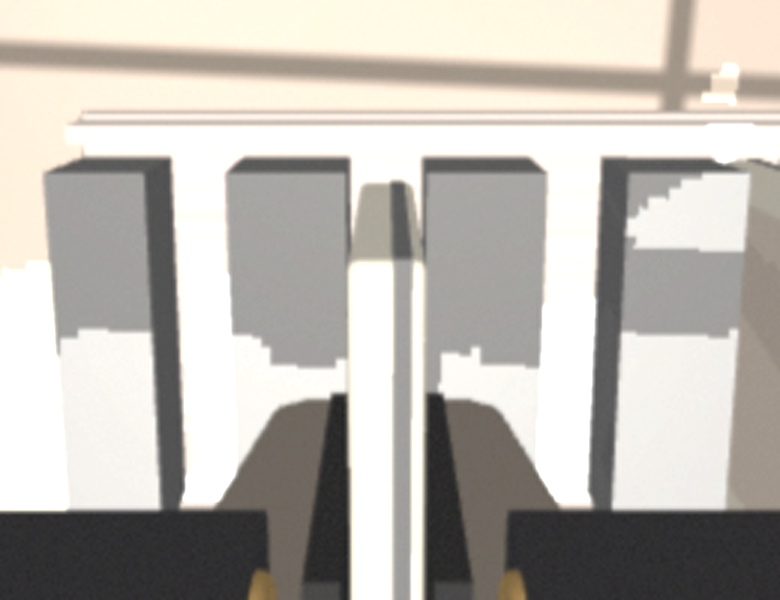

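View pics/s30c.png

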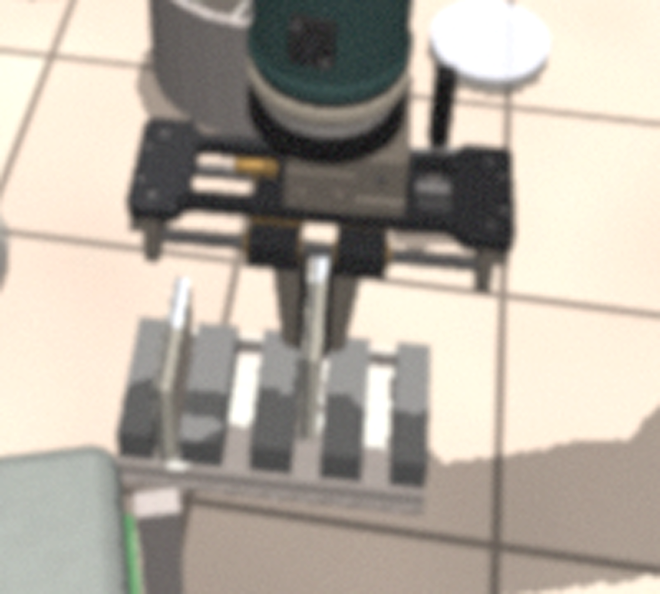

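Request:
move_arm([
  [[0,0,0.015],[0,0,0]],
  [[0,0,0.03],[0,0,0]],
  [[0,0,0.042],[0,0,0]],
  [[0,0,0.048],[0,0,0]],
  [[0,0,0.049],[0,0,0]],
  [[0,0,0.049],[0,0,0]],
])

```text
time: 49.85
ee_pos: [0.4943, 0.3359, 0.0501]
orientation: [3.141, -0.0, 1.614]
contact_force: [0.5, 0.6, 0.5]
opening: 0.105
```

```bash
python3 - <<'E'
from h import *
st()
E
```

```text
49.85 [0.4943 0.3359 0.0501] [ 3.141 -0.     1.614] F [0.5 0.6 0.5] op 0.105
```

Request:
move_arm([
  [[0,0,0],[0,0,0]],
  [[0,0,0],[0,0,0]],
  [[0,0,0],[0,0,0]],
  [[0,0,-0.01],[0,0,0]],
  [[0,0,-0.03],[0,0,0]],
  [[0,0,-0.06],[0,0,0]],
  [[0,0,-0.1],[0,0,0]],
  [[0,0,-0.15],[0,0,0]],
  [[0,0,-0.2],[0,0,0]],
  [[0,0,-0.2],[0,0,0]],
], gripper=0.6)

```text
time: 51.1
ee_pos: [0.4961, 0.3371, 0.215]
orientation: [3.135, -0.005, 1.614]
contact_force: [0.7, -0.1, 0.4]
opening: 0.196
```

```bash
python3 - <<'E'
from h import *
st()
snap('wrist','w31.png'); print(rel([.6055,.0150,.16],Rd(1.275)))
E
```

```text
51.1 [0.4961 0.3371 0.215 ] [ 3.135 -0.005  1.614] F [ 0.7 -0.1  0.4] op 0.196
([-0.4075, 0.1205, 0.065], [0.0018, -0.0024, 0.2158])
```

View pics/w31.png

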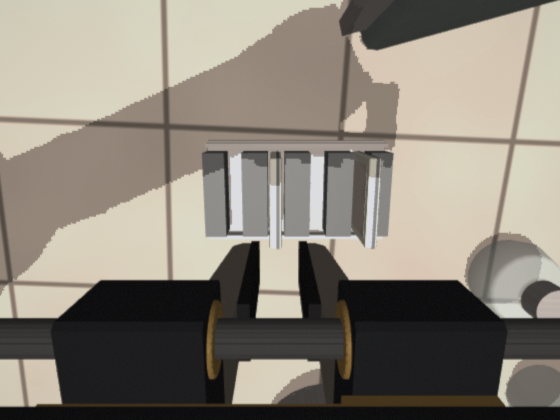

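Request:
move_arm([
  [[-0.408,0.12,0],[0,0,0.216]],
  [[-0.408,0.12,0],[0,0,0.216]],
  [[-0.408,0.12,0],[0,0,0.216]],
  [[-0.408,0.12,0.02],[0,0,0.216]],
  [[-0.408,0.12,0.04],[0,0,0.216]],
  [[-0.408,0.12,0.06],[0,0,0.216]],
  [[-0.408,0.12,0.067],[0,0,0.216]],
  [[-0.408,0.12,0.067],[0,0,0.216]],
  [[-0.408,0.12,0.067],[0,0,0.216]],
  [[-0.408,0.12,0.067],[0,0,0.216]],
])

```text
time: 52.4
ee_pos: [0.6044, 0.0154, 0.1572]
orientation: [3.141, -0.001, 1.277]
contact_force: [-0.3, -0.5, 0.2]
opening: 0.2
```

```bash
python3 - <<'E'
from h import *
st()
crop('wrist','w32c.png',110,310,150,410,3); print(rel([.6055,.0150,.049],Rd(1.275)))
E
```

```text
52.4 [0.6044 0.0154 0.1572] [ 3.141e+00 -1.000e-03  1.277e+00] F [-0.3 -0.5  0.2] op 0.2
([0.0001, 0.0013, 0.1351], [0.0005, -0.0008, 0.0009])
```

View pics/w32c.png

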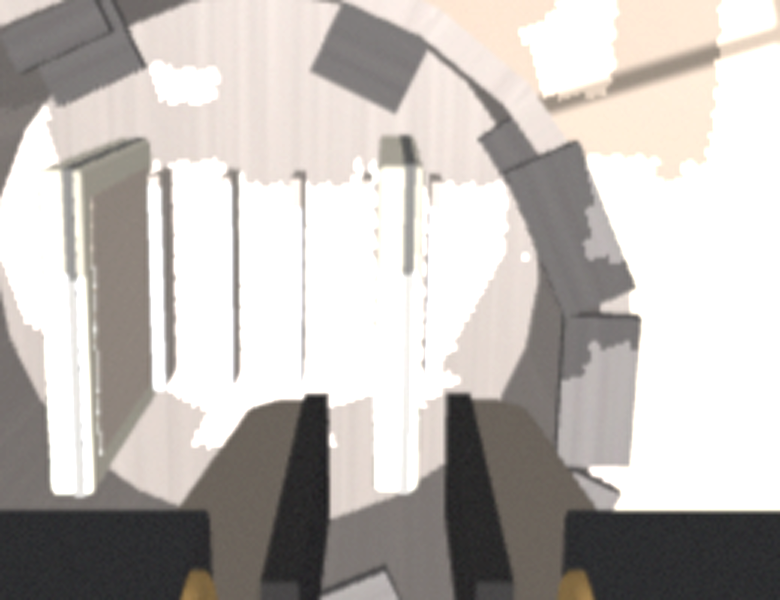

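Request:
move_arm([
  [[0,0.0005,0.02],[0,0,0]],
  [[0,0.0005,0.04],[0,0,0]],
  [[0,0.0005,0.06],[0,0,0]],
  [[0,0.0005,0.08],[0,0,0]],
  [[0,0.0005,0.1],[0,0,0]],
  [[0,0.0005,0.115],[0,0,0]],
  [[0,0.0005,0.127],[0,0,0]],
  [[0,0.0005,0.135],[0,0,0]],
  [[0,0.0005,0.135],[0,0,0]],
])

```text
time: 53.58
ee_pos: [0.6044, 0.0138, 0.0481]
orientation: [-3.141, -0.0, 1.275]
contact_force: [-0.7, 0.0, 0.5]
opening: 0.199
```

Request:
move_arm([
  [[0,0,0],[0,0,0]],
  [[0,0,0],[0,0,0]],
  [[0,0,0],[0,0,0]],
  [[0,0,0],[0,0,0]],
  [[0,0,0],[0,0,0]],
  [[0,0,0],[0,0,0]],
], gripper=1)

```text
time: 54.32
ee_pos: [0.605, 0.0138, 0.0488]
orientation: [3.141, -0.001, 1.275]
contact_force: [0.4, -0.8, 3.5]
opening: 0.108
```

Request:
move_arm([
  [[0,0,-0.01],[0,0,0]],
  [[0,0,-0.03],[0,0,0]],
  [[0,0,-0.06],[0,0,0]],
  [[0,0,-0.09],[0,0,0]],
  [[0,0,-0.12],[0,0,0]],
  [[0,0,-0.15],[0,0,0]],
  [[0,0,-0.18],[0,0,0]],
  [[0,0,-0.18],[0,0,0]],
  [[0,0,-0.18],[0,0,0]],
])

```text
time: 55.45
ee_pos: [0.6034, 0.014, 0.1918]
orientation: [-3.14, 0.0, 1.275]
contact_force: [0.7, -0.2, -1.0]
opening: 0.106
```

```bash
python3 - <<'E'
from h import *
st()
snap('wrist','w33.png');  print(rel([.5338,.3374,.16],Rd(1.613)))
E
```

```text
55.45 [0.6034 0.014  0.1918] [-3.14   0.     1.275] F [ 0.7 -0.2 -1. ] op 0.106
([0.3614, -0.201, 0.0397], [-0.0015, -0.0, -0.2152])
```

View pics/w33.png

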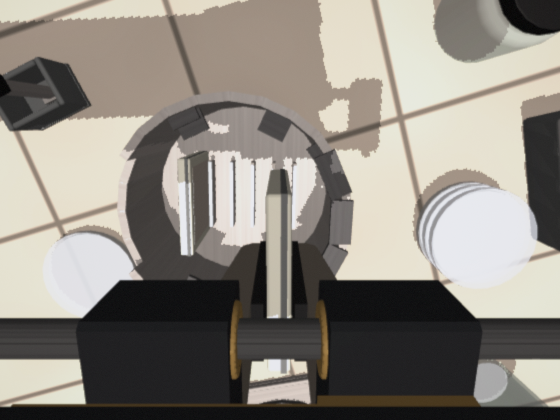

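Request:
move_arm([
  [[0.361,-0.201,-0.01],[0,0,-0.215]],
  [[0.361,-0.201,-0.01],[0,0,-0.215]],
  [[0.361,-0.201,0.0],[0,0,-0.215]],
  [[0.361,-0.201,0.02],[0,0,-0.215]],
  [[0.361,-0.201,0.03],[0,0,-0.215]],
  [[0.361,-0.201,0.06],[0,0,-0.215]],
  [[0.361,-0.201,0.09],[0,0,-0.215]],
  [[0.361,-0.201,0.11],[0,0,-0.215]],
  [[0.361,-0.201,0.127],[0,0,-0.215]],
  [[0.361,-0.201,0.127],[0,0,-0.215]],
  [[0.361,-0.201,0.127],[0,0,-0.215]],
])

```text
time: 56.88
ee_pos: [0.5356, 0.3369, 0.0917]
orientation: [3.14, -0.001, 1.612]
contact_force: [0.1, -0.2, -0.6]
opening: 0.105
```

```bash
python3 - <<'E'
from h import *
st()
crop('wrist','w34c.png',110,310,150,410,3); print(rel([.5340,.3374,.0500],Rd(1.613)))
E
```

```text
56.875 [0.5356 0.3369 0.0917] [ 3.140e+00 -1.000e-03  1.612e+00] F [ 0.1 -0.2 -0.6] op 0.105
([0.0004, -0.0022, 0.0524], [0.001, -0.0008, -0.0007])
```

View pics/w34c.png

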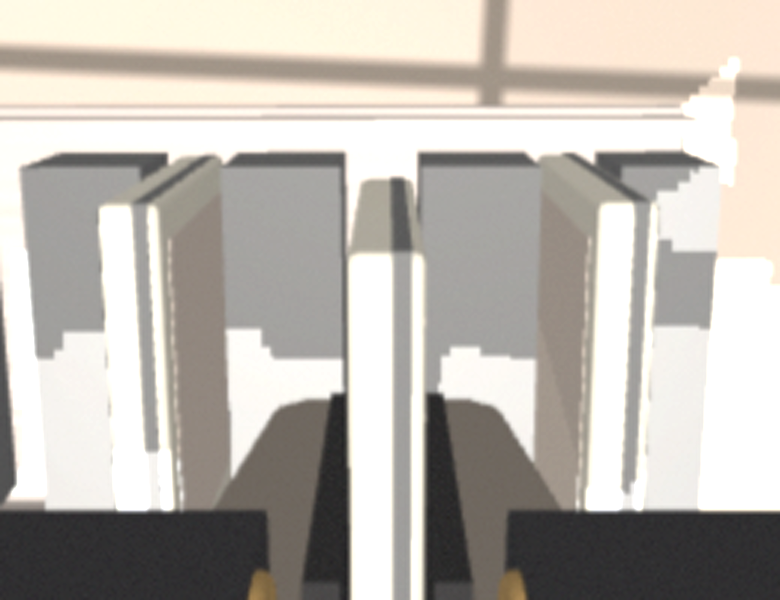

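Request:
move_arm([
  [[0,-0.001,0.005],[0,0,0]],
  [[0,-0.001,0.02],[0,0,0]],
  [[0,-0.001,0.035],[0,0,0]],
  [[0,-0.001,0.045],[0,0,0]],
  [[0,-0.001,0.05],[0,0,0]],
  [[0,-0.001,0.051],[0,0,0]],
  [[0,-0.001,0.051],[0,0,0]],
])

```text
time: 57.8
ee_pos: [0.5343, 0.337, 0.0502]
orientation: [3.141, -0.0, 1.612]
contact_force: [-0.9, -0.9, -1.7]
opening: 0.109
```

```bash
python3 - <<'E'
from h import *
st()
E
```

```text
57.8 [0.5343 0.337  0.0502] [ 3.141 -0.     1.612] F [-0.9 -0.9 -1.7] op 0.109
```

Request:
move_arm([
  [[0,0,0],[0,0,0]],
  [[0,0,0],[0,0,0]],
  [[0,0,0],[0,0,0]],
  [[0,0,-0.01],[0,0,0]],
  [[0,0,-0.03],[0,0,0]],
  [[0,0,-0.06],[0,0,0]],
  [[0,0,-0.1],[0,0,0]],
  [[0,0,-0.15],[0,0,0]],
  [[0,0,-0.2],[0,0,0]],
  [[0,0,-0.2],[0,0,0]],
], gripper=0.6)

```text
time: 59.05
ee_pos: [0.5363, 0.338, 0.2152]
orientation: [3.135, -0.005, 1.612]
contact_force: [0.0, 0.2, -0.3]
opening: 0.199
```

```bash
python3 - <<'E'
from h import *
st()
snap('wrist','w35.png'); print(rel([.5345,.0355,.16],Rd(1.265)))
E
```

```text
59.05 [0.5363 0.338  0.2152] [ 3.135 -0.005  1.612] F [ 0.   0.2 -0.3] op 0.199
([-0.3772, -0.0166, 0.0648], [0.002, -0.0023, 0.2211])
```

View pics/w35.png

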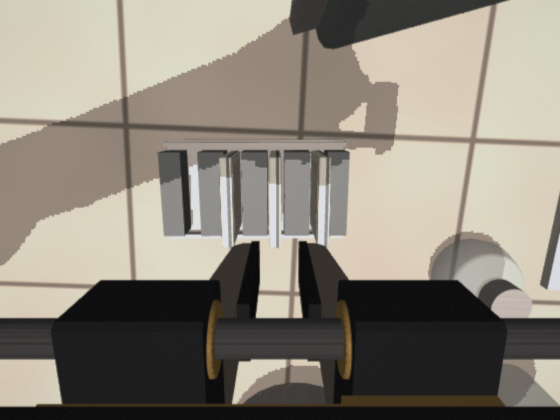

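Second dish in. Third one next.

Request:
move_arm([
  [[-0.377,-0.016,0],[0,0,0.221]],
  [[-0.377,-0.016,0],[0,0,0.221]],
  [[-0.377,-0.016,0],[0,0,0.221]],
  [[-0.377,-0.016,0.02],[0,0,0.221]],
  [[-0.377,-0.016,0.04],[0,0,0.221]],
  [[-0.377,-0.016,0.06],[0,0,0.221]],
  [[-0.377,-0.016,0.067],[0,0,0.221]],
  [[-0.377,-0.016,0.067],[0,0,0.221]],
  [[-0.377,-0.016,0.067],[0,0,0.221]],
  [[-0.377,-0.016,0.067],[0,0,0.221]],
])

```text
time: 60.35
ee_pos: [0.5343, 0.0359, 0.1569]
orientation: [3.141, -0.001, 1.267]
contact_force: [0.2, -0.0, 0.1]
opening: 0.197
```

```bash
python3 - <<'E'
from h import *
st()
crop('wrist','w36c.png',110,310,150,410,3); print(rel([.5345,.0360,.049],Rd(1.265)))
E
```

```text
60.35 [0.5343 0.0359 0.1569] [ 3.141e+00 -1.000e-03  1.267e+00] F [ 0.2 -0.   0.1] op 0.197
([0.0004, 0.0001, 0.1348], [0.0005, -0.0005, 0.0009])
```

View pics/w36c.png

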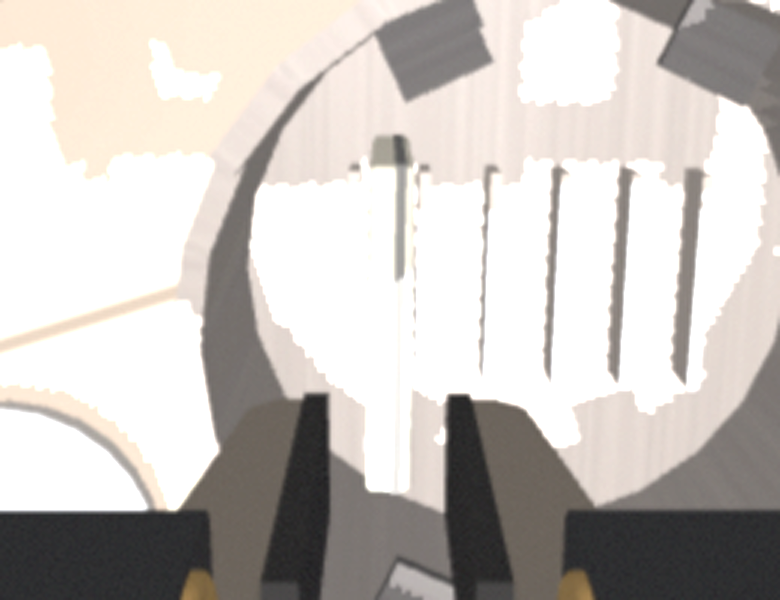

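Request:
move_arm([
  [[0,0,0.02],[0,0,0]],
  [[0,0,0.04],[0,0,0]],
  [[0,0,0.06],[0,0,0]],
  [[0,0,0.08],[0,0,0]],
  [[0,0,0.1],[0,0,0]],
  [[0,0,0.115],[0,0,0]],
  [[0,0,0.127],[0,0,0]],
  [[0,0,0.135],[0,0,0]],
  [[0,0,0.135],[0,0,0]],
])

```text
time: 61.52
ee_pos: [0.5338, 0.035, 0.0481]
orientation: [-3.141, -0.0, 1.265]
contact_force: [0.5, -0.1, -0.4]
opening: 0.201
```

Request:
move_arm([
  [[0,0,0],[0,0,0]],
  [[0,0,0],[0,0,0]],
  [[0,0,0],[0,0,0]],
  [[0,0,0],[0,0,0]],
  [[0,0,0],[0,0,0]],
  [[0,0,0],[0,0,0]],
], gripper=1)

```text
time: 62.28
ee_pos: [0.5342, 0.0352, 0.0488]
orientation: [3.141, -0.001, 1.265]
contact_force: [-0.8, -0.1, 4.7]
opening: 0.109
```

Request:
move_arm([
  [[0,0,-0.01],[0,0,0]],
  [[0,0,-0.03],[0,0,0]],
  [[0,0,-0.06],[0,0,0]],
  [[0,0,-0.09],[0,0,0]],
  [[0,0,-0.12],[0,0,0]],
  [[0,0,-0.15],[0,0,0]],
  [[0,0,-0.18],[0,0,0]],
  [[0,0,-0.18],[0,0,0]],
  [[0,0,-0.18],[0,0,0]],
])

```text
time: 63.4
ee_pos: [0.5334, 0.0351, 0.192]
orientation: [-3.141, -0.0, 1.265]
contact_force: [-0.1, -0.1, -1.5]
opening: 0.104
```

```bash
python3 - <<'E'
from h import *
st()
snap('wrist','w37.png');  print(rel([.4540,.3340,.16],Rd(1.613)))
E
```

```text
63.4 [0.5334 0.0351 0.192 ] [-3.141 -0.     1.265] F [-0.1 -0.1 -1.5] op 0.104
([0.3267, -0.2067, 0.0397], [-0.0009, 0.0001, -0.2213])
```

View pics/w37.png

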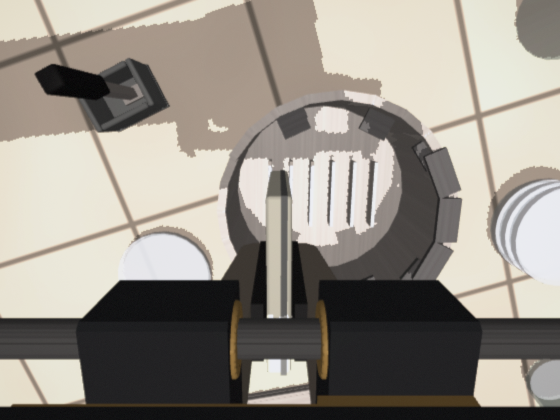

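Request:
move_arm([
  [[0.327,-0.206,-0.02],[0,0,-0.221]],
  [[0.327,-0.206,-0.02],[0,0,-0.221]],
  [[0.327,-0.206,-0.02],[0,0,-0.221]],
  [[0.327,-0.206,-0.02],[0,0,-0.221]],
  [[0.327,-0.206,-0.01],[0,0,-0.221]],
  [[0.327,-0.206,0.03],[0,0,-0.221]],
  [[0.327,-0.206,0.07],[0,0,-0.221]],
  [[0.327,-0.206,0.1],[0,0,-0.221]],
  [[0.327,-0.206,0.12],[0,0,-0.221]],
  [[0.327,-0.206,0.127],[0,0,-0.221]],
  [[0.327,-0.206,0.127],[0,0,-0.221]],
  [[0.327,-0.206,0.127],[0,0,-0.221]],
])

```text
time: 64.95
ee_pos: [0.456, 0.3345, 0.0918]
orientation: [3.14, -0.001, 1.612]
contact_force: [0.1, -0.8, -0.6]
opening: 0.107
```

```bash
python3 - <<'E'
from h import *
st()
crop('wrist','w38c.png',110,310,150,410,3); print(rel([.4540,.3340,.0500],Rd(1.613)))
E
```

```text
64.95 [0.456  0.3345 0.0918] [ 3.140e+00 -1.000e-03  1.612e+00] F [ 0.1 -0.8 -0.6] op 0.107
([-0.0006, -0.0026, 0.0523], [0.0009, -0.0009, -0.0004])
```

View pics/w38c.png

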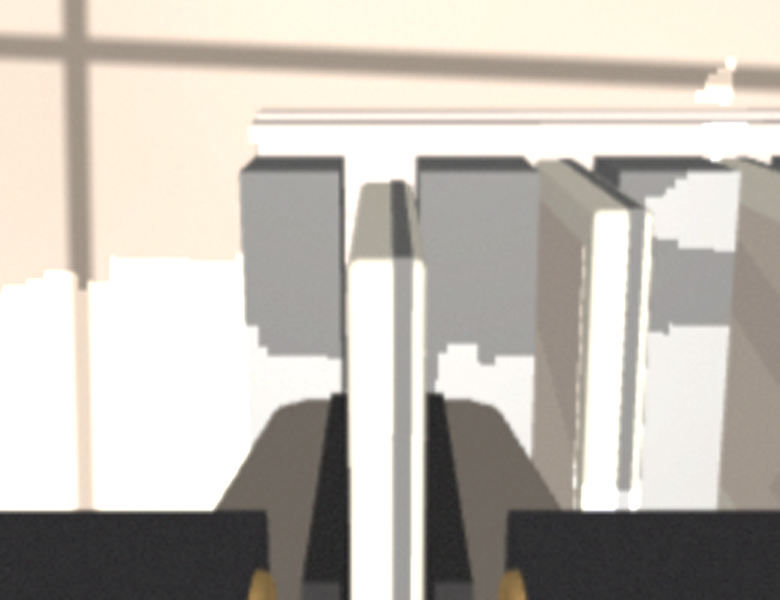

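Request:
move_arm([
  [[0,-0.0017,0.002],[0,0,0]],
  [[0,-0.0017,0.015],[0,0,0]],
  [[0,-0.0017,0.03],[0,0,0]],
  [[0,-0.0017,0.042],[0,0,0]],
  [[0,-0.0017,0.049],[0,0,0]],
  [[0,-0.0017,0.051],[0,0,0]],
  [[0,-0.0017,0.051],[0,0,0]],
])

```text
time: 65.88
ee_pos: [0.4543, 0.3342, 0.0502]
orientation: [3.141, -0.001, 1.612]
contact_force: [0.5, -0.9, -0.9]
opening: 0.106
```

```bash
python3 - <<'E'
from h import *
st()
E
```

```text
65.875 [0.4543 0.3342 0.0502] [ 3.141e+00 -1.000e-03  1.612e+00] F [ 0.5 -0.9 -0.9] op 0.106
```

Request:
move_arm([
  [[0,0,0],[0,0,0]],
  [[0,0,0],[0,0,0]],
  [[0,0,0],[0,0,0]],
  [[0,0,-0.01],[0,0,0]],
  [[0,0,-0.03],[0,0,0]],
  [[0,0,-0.06],[0,0,0]],
  [[0,0,-0.1],[0,0,0]],
  [[0,0,-0.15],[0,0,0]],
  [[0,0,-0.2],[0,0,0]],
  [[0,0,-0.25],[0,0,0]],
  [[-0.05,0,-0.28],[0,0,0]],
  [[-0.05,0,-0.28],[0,0,0]],
  [[-0.05,0,-0.28],[0,0,0]],
], gripper=0.6)

```text
time: 67.5
ee_pos: [0.4554, 0.2944, 0.2746]
orientation: [3.141, -0.001, 1.613]
contact_force: [-0.6, 0.3, 0.4]
opening: 0.203
```

```bash
python3 - <<'E'
from h import *
st()
crop('wrist','w39c.png',20,260,150,450,2.6); snap('top','t39.png'); crop('side','s39c.png',120,380,180,380,2.3)
im=cv2.imread('pics/t39.png')
cv2.imwrite('pics/t39c.png',cv2.convertScaleAbs(cv2.resize(im[185:315,355:480],None,fx=4.5,fy=4.5,interpolation=cv2.INTER_CUBIC),alpha=1.5))
E
```

```text
67.5 [0.4554 0.2944 0.2746] [ 3.141e+00 -1.000e-03  1.613e+00] F [-0.6  0.3  0.4] op 0.203
```

View pics/w39c.png

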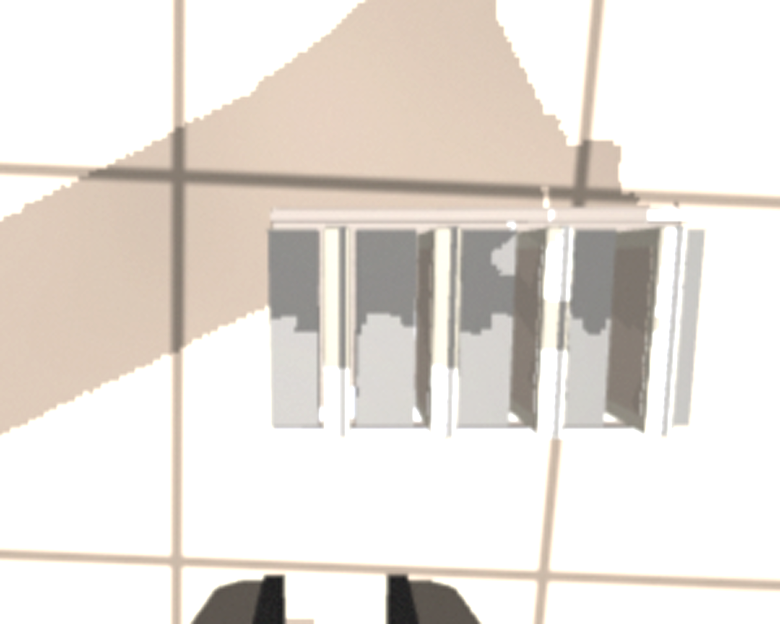

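View pics/t39c.png

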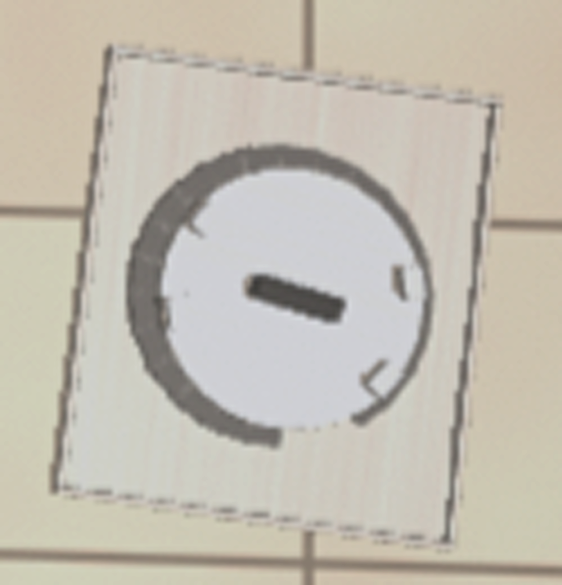

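View pics/s39c.png

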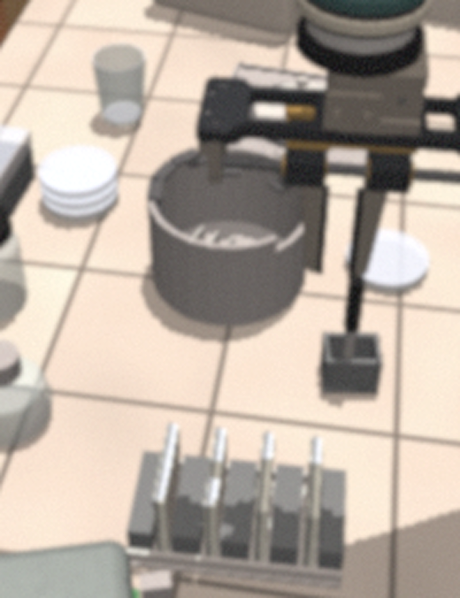

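```bash
python3 - <<'E'
from h import *
st(); print(job.job_done())
E
```

```text
67.65 [0.455  0.2948 0.2734] [-3.14   0.     1.614] F [-0.1 -0.3 -0.8] op 0.197
the job is handed in; nothing more can be done
None
```

The canister is unpacked and the job was handed in at about 67.7 s of the 210 s allowed. It gives no verdict, so what follows rests on my own last pictures.

- **Ring:** I lifted its left end about 20 mm with the pick's toe, judged from the robot's height and the pictures rather than from a contact reading. I then pulled the ring free and laid it flat in the tray. It is a few millimetres from the middle.
- **Lid:** It lies knob up on the ring, shifted about 4–5 mm sideways relative to it. It looks level, though I did not measure its tilt.
- **Pick:** It stands upright in its holder.
- **Dishes:** All three dishes from the canister stand on edge in the three free rack slots, with their tops at the same height as the stored dish. I did not measure how far down each dish sits.
- **Left alone:** The stored dish and the other glassware looked undisturbed. The tray had not moved in the top view, and the arm was clear of everything, about 0.27 m up over the rack.

No check failed or disagreed.

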